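# Clamp the lid of a round-bottomed cake mould

### The job

Take the round-bottomed mould with the flat lid from the rack and set it upright in the ring seat of the clamp's sled, then push the sled by its side post fully home under the clamp. Slide the clamp's jaw down by its thumb plate onto the lid until the jaw tilts and stays bound by itself, then give the T-handle about one full turn clockwise (seen from above) to screw it tight, so that its springy pad is firmly pressed in. Keep the mould upright throughout, and leave the other moulds and kitchen things where they are.

Things in the scene. Friction and masses are not known exactly. Their poses are not given: they have to be found in the camera images.
- mould: the work: a plain steel mould, 58 mm across and 65 mm high, with a hemispherical bottom (radius 29 mm), a straight wall above (from 29 mm up to the lid) and a flat lid flush with the wall; 0.25 to 0.55 kg, low centre of mass. Origin at the lowest point of the round bottom, z up through the lid. It stands in one of the rack's three rings at the start and can be gripped across the wall from above
- lid (a point): centre of the flat lid's top face, 65 mm above the mould's origin
- mould_mid (a point): centre of the mould's hemisphere, 29 mm above its origin
- knob_mould: a like mould (same size and bottom) whose lid is domed and bears a small knob, 96 mm high in all; stays in the rack. Origin at its lowest point
- cone_mould: a like mould whose lid is a pointed cone, 98 mm high in all; stays in the rack. Origin at its lowest point
- rack: fixed white slab 300 x 84 x 10 mm with three steel rings (66 mm outside, 42 mm inside, tops 40 mm above the table) in a row along its x axis at -95, 0 and 95 mm. Origin under its centre, on the table. Rack and clamp station may change sides of the table
- station: the fixed clamp station: steel base plate 100 mm wide and 12 mm thick, from x = -210 to 160 mm. Origin on the table under the screw axis. Its x axis runs from the loading end (near the robot) to the upright flat bar (24 x 10 mm, at x = 130 mm, top 217 mm above the table); y to the left seen so, z up
- sled (a joint): travel of the sled along the station's x axis (m): 0 = out at the loading end (ring centre 140 mm short of the screw axis), 0.14 = home at the stop, ring centre under the screw. Sliding friction about 4 N; it stays where it is left
- seat (a point): centre of the hemisphere of a mould that is rightly seated in the sled's ring: on the ring's axis, 20 mm above the ring's top. The ring is 66 mm outside, 42 mm inside, its top 45 mm above the table
- post (a point): top centre of the sled's upright side post, 16 mm diameter, from 22 to 74 mm above the table, 115 mm to the +y side (station axes) of the ring's centre: to push the sled by
- jaw (a joint): how far the sliding jaw has come down the bar (m): 0 = top, range 0.075. The pad meets a seated mould's lid at about 0.045 less what the screw has advanced. It holds itself up by friction; about 3 N of push starts it down. When the pad bears on the lid, further pushing (10 to 15 N) makes the collar go about 6 mm further while the jaw tilts, binds on the bar and stays
- jaw_tilt (a joint): tilt of the jaw on the bar (rad): -0.02 = hanging loose, 0.03 to 0.07 = tilted up and bound on the bar, more as the screw is tightened
- thumb_plate (a point): centre of the top of the jaw's dark thumb plate, 30 mm (along the arm) x 46 mm, on the arm 51 mm from the bar and 79 mm from the screw axis; pushed down to slide the jaw. With the jaw down on a lid the bar's top stands 55 mm above it; the collar round the bar is level with it
- handle (a joint): turn of the T-handle (rad), growing clockwise seen from above, which drives the screw down 10 mm a turn; range 0 to 13.8. Resisting moment about 0.15 to 0.25 N m; it does not turn back by itself
- hub (a point): centre of the T-handle: on the screw axis at the height of the cross bar's axis. Hub 22 mm diameter and 18 mm high; the screw below it is 14 mm thick; the jaw's arm top lies 61 mm below less what the screw has advanced
- bar_end (a point): one end of the T-handle's cross bar (10 mm thick, 96 mm long with 14 mm balls at both ends), 46 mm from the hub's centre
- pad (a joint): how far the spring-mounted pad under the screw is pressed in (m): 0 free, 0.010 flat; 6 N per mm. Once the jaw is bound it reads about 0.0015 and grows by about 0.005 per turn of the handle (the rest goes into the clamp's give); tight is over 0.004
- pad_face (a point): centre of the underside of the screw's round pad (32 mm diameter)
- jar: bystander: amber jar, 52 mm across, 85 mm high; origin under its centre
- bowl: bystander: steel bowl 110 mm across, 50 mm high
- shaker: bystander: steel can 56 mm across, 110 mm high
- cup: bystander: white mug 72 mm across, 85 mm high
- cutter: bystander: aluminium disc 70 mm across, 50 mm high
Not all that is in view belongs to the job. What is shaped like the mould but red or yellow is not meant.

How it is judged:
By the outcome, as a careful person would: the job done as asked, in the order asked, and still so for the second after the job is handed in, with the robot touching nothing.
It also fails if it takes over 72 s, if anything falls off the work surface, if the arm or the gripper's body presses on something with over 40 N, if the wrist force passes 120 N, or if a joint passes its speed limit or range.

### The arm

A 6-joint arm with a two-finger parallel gripper is mounted at the origin on the work surface. World frame = base frame: x ahead of the robot, y to its left, z up, the work surface at z = 0. Lengths are in m, angles in rad, forces in N, time in s.
With the tool pointing down it reaches from about 0.35 to 0.85 m from the base axis. Payload 8.1 kg.
Tool frame: the origin (TCP) lies at the very end of the fingers, on their centre line; the grasp point (between the pads) lies 19 mm behind it; y points along the fingers, z is the direction in which the jaws open and shut, and the axes are right-handed (so a half turn about y gives the same grasp; the last joint's range is limited). The gripper opens to 85 mm and grips with 20 to 120 N. Pads are 22 mm wide; open, the fingers measure 114 mm over their backs; the gripper's body (76 mm by 85 mm) begins 54 mm behind the grasp point. The pads swing forward as they close: fully open they stand 13 mm farther back than shut.
Start: joints at [-1.302, 0.13, 1.488, -0, 1.523, -0.085], TCP at [0.208, -0.563, 0.231] pointing down, gripper open.
Joint ranges: [-2.96, 2.96], [-0.89, 2.26], [0.02, 2.5], [-1.34, 4.48], [0, 2.73], [-2.66, 2.66]. Speed limits (rad/s): [2.39, 2.39, 2.79, 3.14, 3.14, 3.14].

### API

Orientations are given as a unit quaternion [x, y, z, w].
In Python, from workcell import * gives the robot as it stands.
- The arm moves only by the tool drive_tool, never from a script. Its argument "deltas" is a list of rows, each a list of 7 numbers: the opening, from 0 (shut) to 1 (fully open), then the shift along the world's x, y, z in m, then the turn, a rotation vector about the world's x, y, z in degrees. In form: [[claw, tx, ty, tz, ax, ay, az], ...]. A call has 1 to 5 rows; each row is the pose to reach, as a shift and turn from the pose commanded when the call began; what a row does not reach only later rows make up. A row lasts 1/12 s, in which the tool goes at most 41.7 mm and 7.16 degrees, less where a joint would pass 70% of its speed; a pose out of reach is approached as far as the arm can. A call with a gripper value outside its range is refused whole. The fingers move at their own pace and stop on an object; "grip_force" is the grip in N (left out, the last holds). Time passes only in rows, so rows that repeat a pose let the fingers close. It gives the time, the measured TCP pose, the force and the opening at its end, in the units of the state.
- get_state(): the state, without advancing time (a new reading comes with each control period).
- capture(name): name is "scene" or "top"; returns a dict with "pixels" (400x640x3 uint8, red, green, blue), "camera_matrix" (3x3 intrinsics, pixels), "k1" (the pictures are not rectified: a ray, as slopes to the right and down, at radius r is drawn at 1 + k1 r^2 times it, then the intrinsics apply), "world_from_camera" (4x4, takes a point from camera to world coordinates). Camera axes: x right, y up, looking along -z (the intrinsics and any distortion apply to the point x, -y, -z); pixel columns grow to the right and rows downward; lengths in m; the calibration is good to about 2 mm. A picture is of the moment at which its call begins. There is no depth.
- close_job(): hands the job in, once; it reports no verdict.
The state is a dict: "time_s": time; "qpos": joint angles; "joint_vel": joint speeds; "effort": joint torques, N m; "tool_pos": TCP position; "eef_rot": TCP orientation; "wrist_force": force on the tool from outside, world axes, zero at the start; "wrist_torque": the same for the moment, N m; "finger_gap": finger opening in m.
Only numpy, scipy, OpenCV 4.12 (cv2) and the standard library are available. Lean on these libraries where they do the work, as an engineer would, in place of code of your own. Each camera call takes 0.05 s, during which the arm holds its last target.

## Working session

There is one attempt and no reset: what is moved stays moved. The work goes in short steps, Python scripts to look and compute and a tool call to move; the robot and the scene stay as the last step left them, time stands still between calls to the robot, and variables do not carry over. Pictures are saved under pics/ and viewed, and the job is handed in when it is done.

Besides the shell and the picture viewer there is one more tool, called after "Emit:" by a JSON object that holds its "method" and its "body", one argument or row to a line. drive_tool: Moves the arm, as the interface text tells. Its arguments: {"type":"object","properties":{"deltas":{"type":"array"},"grip_force":{"type":"number"}},"required":["deltas"]}

```bash
mkdir -p pics; ls; cat > h.py <<'E'
import numpy as np, cv2
from workcell import *
def snap(n,f):
    c=capture(n); cv2.imwrite('pics/'+f,cv2.cvtColor(c['pixels'],cv2.COLOR_RGB2BGR)); np.savez('pics/'+f+'.npz',K=c['camera_matrix'],k1=c['k1'],T=c['world_from_camera'],px=c['pixels']); return c
def load(f): 
    d=np.load('pics/'+f+'.npz'); return dict(camera_matrix=d['K'],k1=float(d['k1']),world_from_camera=d['T'],pixels=d['px'])
def ray(c,u,v):
    K=np.array(c['camera_matrix']);T=np.array(c['world_from_camera'])
    p=cv2.undistortPoints(np.array([[[u,v]]],float),K,np.array([c['k1'],0,0,0.]))[0,0]
    d=T[:3,:3]@np.array([p[0],-p[1],-1]); return T[:3,3],d/np.linalg.norm(d)
def onz(c,u,v,z):
    o,d=ray(c,u,v); return o+d*(z-o[2])/d[2]
def proj(c,P):
    K=np.array(c['camera_matrix']);T=np.array(c['world_from_camera'])
    q=np.linalg.inv(T)@np.append(P,1); a=np.array([q[0],-q[1]])/-q[2]; a=a*(1+c['k1']*(a@a)); return K[:2,:2]@a+K[:2,2]
def tri(c1,p1,c2,p2):
    o1,d1=ray(c1,*p1);o2,d2=ray(c2,*p2)
    A=np.array([d1,-d2]).T; s=np.linalg.lstsq(A,o2-o1,rcond=None)[0]
    a=o1+s[0]*d1;b=o2+s[1]*d2; return (a+b)/2,np.linalg.norm(a-b)
E
python3 - <<'E'
from h import *
a=snap('scene','s0.png');b=snap('top','t0.png')
for c in(a,b): print(np.round(c['camera_matrix'],1),c['k1'],np.round(c['world_from_camera'],3))
print(get_state())
E
```

```text
pics
[[388.    0.  319.4]
 [  0.  388.  194.9]
 [  0.    0.    1. ]] -0.09236692993500416 [[-0.786 -0.516  0.34   0.964]
 [ 0.618 -0.652  0.44   0.528]
 [-0.006  0.556  0.831  1.13 ]
 [ 0.     0.     0.     1.   ]]
[[407.6   0.  315.9]
 [  0.  407.6 201.2]
 [  0.    0.    1. ]] 0.017130368964318205 [[ 0.046  0.977 -0.208  0.339]
 [-0.999  0.044 -0.015  0.016]
 [-0.005  0.208  0.978  1.289]
 [ 0.     0.     0.     1.   ]]
{'time_s': 0.1, 'qpos': array([-1.30235893e+00,  1.31086683e-01,  1.48916544e+00, -1.99465218e-05,
        1.52302134e+00, -8.54220527e-02]), 'joint_vel': array([ 0.00161411, -0.00322297, -0.00435973,  0.00151264,  0.00104185,
        0.00061597]), 'effort': array([ 9.57253724e-04, -5.70952249e+01, -5.01941228e+01, -1.79304134e-04,
        8.04205280e-03,  1.45411661e-05]), 'tool_pos': array([ 0.20778112, -0.56234124,  0.23035143]), 'eef_rot': array([-0.12451811,  0.69665876, -0.69547651,  0.12439547]), 'wrist_force': array([ 0.43582175,  0.51594365, -0.52021973]), 'wrist_torque': array([ 0.0076039 ,  0.01040601, -0.01729085]), 'finger_gap': 0.08552442831929936}
```

View pics/s0.png

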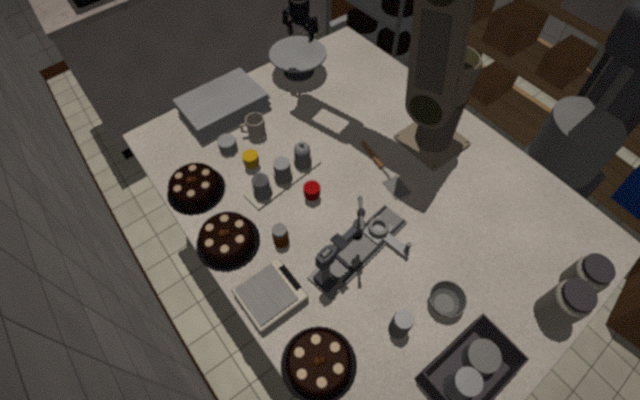

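View pics/t0.png

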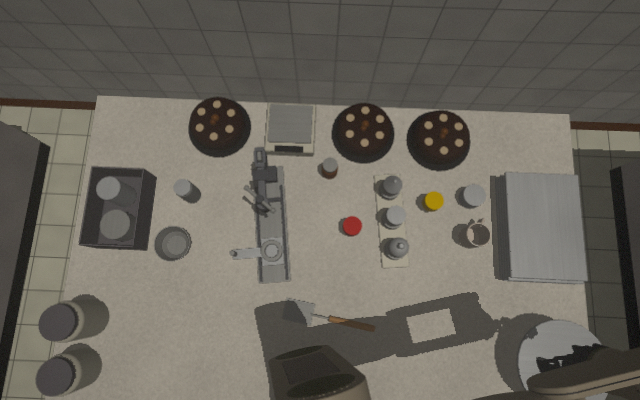

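The top view shows the rack with three moulds near (391,187), (395,216) and (398,248). The station is at about (268,225) and its ring at (271,250). I'll enlarge both.

```bash
python3 - <<'E'
from h import *
a=load('s0.png')['pixels'][...,::-1];b=load('t0.png')['pixels'][...,::-1]
def up(im,x0,y0,x1,y1,w,h):
    return cv2.resize(np.clip(im[y0:y1,x0:x1]*1.6,0,255).astype(np.uint8),(w,h),interpolation=cv2.INTER_CUBIC)
cv2.imwrite('pics/c1.png',np.hstack([up(b,360,170,420,270,360,600),up(a,240,135,325,210,440,388) if 0 else cv2.copyMakeBorder(up(a,240,135,325,210,440,388),0,212,0,0,cv2.BORDER_CONSTANT)]))
cv2.imwrite('pics/c2.png',np.hstack([up(b,225,140,300,290,300,600),cv2.copyMakeBorder(up(a,300,185,420,305,500,500),0,100,0,0,cv2.BORDER_CONSTANT)]))
E
```

```text
(no output)
```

View pics/c1.png

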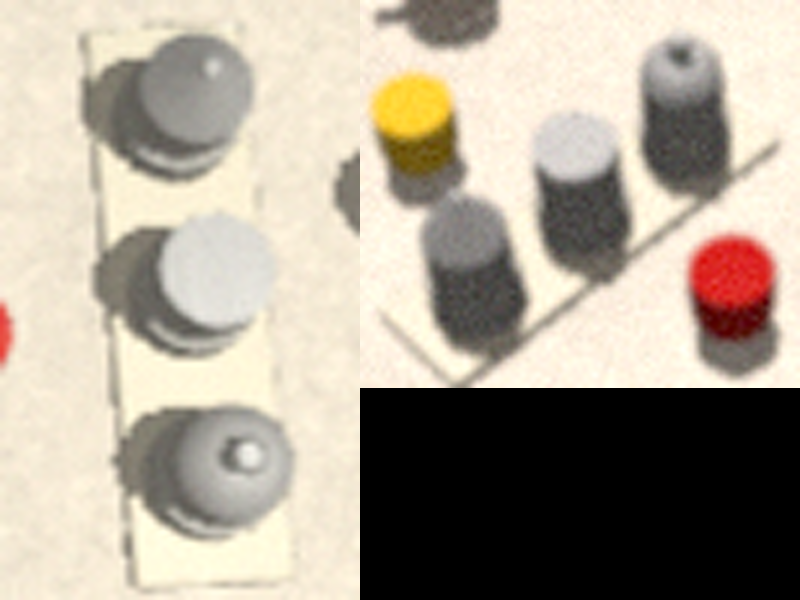

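View pics/c2.png

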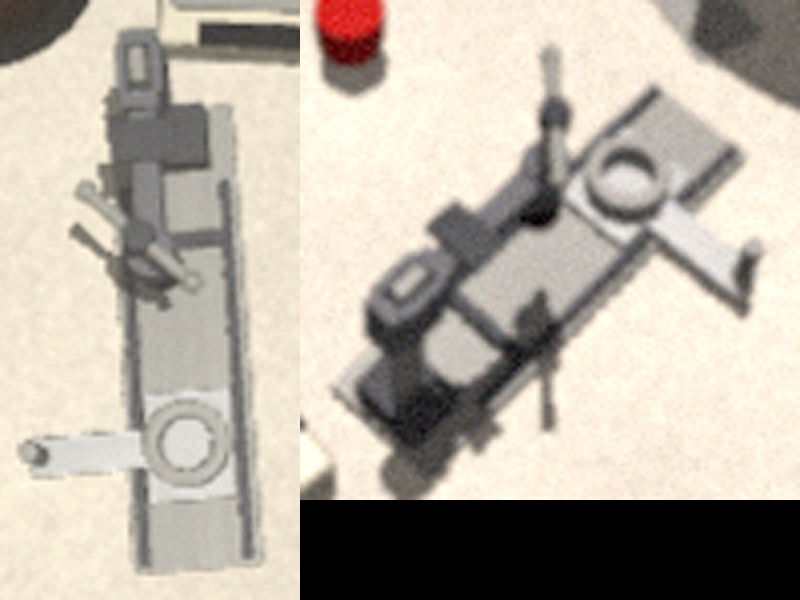

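```bash
cat > m1.py <<'E'
from h import *
a=load('s0.png');b=load('t0.png')
def blob(c,x0,y0,x1,y1,lo,hi=256):
    g=cv2.cvtColor(c['pixels'],cv2.COLOR_RGB2GRAY)[y0:y1,x0:x1].astype(float)
    return g
np.set_printoptions(linewidth=250)
print(blob(b,382,202,412,232,0)[::1].astype(int))
print(blob(a,270,152,298,180,0).astype(int))
E
python3 m1.py
```

```text
[[150 152 150 151 154 150 152 152 152 150 151 151 152 154 151 153 152 153 152 152 136 134 146 147 145 146 147 147 149 147]
 [152 152 153 151 150 150 152 151 151 151 153 152 152 153 155 153 151 150 152 151 138 135 148 148 147 146 147 148 150 147]
 [153 152 150 153 152 152 151 152 153 153 152 151 153 151 148 150 152 153 151 155 141 137 149 148 148 148 148 147 148 148]
 [152 153 152 152 151 152 153 153 151 148 146 148 148 145 136 142 148 150 153 153 146 145 150 150 151 147 148 148 148 147]
 [153 154 150 153 153 152 151 153 150 135 136 141 138 135 134 137 136 142 147 147 147 143 147 151 152 148 147 149 149 149]
 [142 133 132 134 133 133 137 140 137 134 134 137 135 135 135 136 138 138 139 139 142 145 148 147 147 147 149 153 152 148]
 [108  80  77  78  76  75  97 121 132 137 137 134 137 137 136 138 137 137 138 136 138 145 148 150 150 151 151 151 148 147]
 [ 78  78  78  77  71  72 105 130 135 137 138 136 135 137 136 138 137 136 139 138 138 136 143 151 153 153 152 150 147 148]
 [ 77  75  77  69  65  93 125 133 138 137 137 136 133 136 138 138 136 136 138 137 138 139 140 145 152 150 150 148 15
[... 5111 characters left out ...]
 152 161]
 [155 153 146 128 105  74  37  43  42  50  52  45  47  50  37  46  48  44  40  52  64  91 124 150 154 156 156 162]
 [152 151 148 133  99  70  42  47  49  40  41  40  42  43  45  50  44  50  49  43  57  79 118 149 159 155 157 158]
 [155 158 154 131  94  58  48  41  49  48  42  51  44  46  45  39  48  51  48  47  44  68 106 146 155 151 159 157]
 [158 159 152 139 100  56  44  47  49  45  48  47  49  44  48  41  49  48  48  42  40  57 104 144 158 157 155 158]
 [157 156 157 140 103  61  53  47  42  48  39  42  45  48  51  43  54  51  44  48  42  57 104 144 160 158 151 148]
 [156 158 157 144 113  70  44  42  48  50  49  51  43  51  50  42  40  47  44  39  50  60 105 144 162 154 145 126]]
```

```bash
cat > m2.py <<'E'
from h import *
a=load('s0.png');b=load('t0.png')
for n,p,q in [('lid',(281.2,162.8),(396,214.6)),('ring',(378.5,228.2),(271.75,250.75)),('post',(408.5,244.3),(234,252.5)),('hub',(361.2,211.9),(260.75,199)),('e1',(360.2,197),(246.25,187.5)),('e1b',(360.2,197),(273.75,210.5)),('e2',(361.9,227),(273.75,210.5))]:
    P,e=tri(a,p,b,q); print(n,P.round(4),round(e,4))
E
python3 m2.py
python3 - <<'E'
from h import *
a=load('s0.png')['pixels'][...,::-1];b=load('t0.png')['pixels'][...,::-1]
def up(im,x0,y0,x1,y1,w,h):
    return cv2.resize(np.clip(im[y0:y1,x0:x1]*1.6,0,255).astype(np.uint8),(w,h),interpolation=cv2.INTER_CUBIC)
cv2.imwrite('pics/c3.png',np.hstack([up(b,240,145,290,220,400,600),up(a,310,190,370,280,400,600)]))
E
```

```text
lid [ 0.5618 -0.2053  0.0941] 0.0023
ring [0.4438 0.1644 0.0268] 0.0025
post [0.4292 0.274  0.0647] 0.0064
hub [0.5559 0.1756 0.258 ] 0.0042
e1 [0.5684 0.1894 0.354 ] 0.0164
e1b [0.5271 0.1395 0.2591] 0.0035
e2 [0.5415 0.1615 0.1453] 0.0249
```

View pics/c3.png

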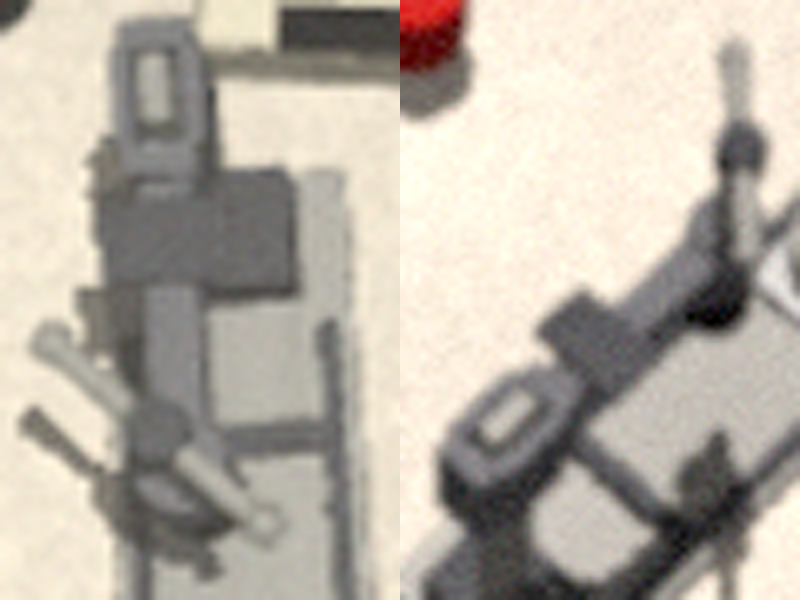

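```bash
python3 - <<'E'
from h import *
a=load('s0.png')['pixels'][...,::-1];b=load('t0.png')['pixels'][...,::-1]
def up(im,x0,y0,x1,y1,k):
    return cv2.resize(np.clip(im[y0:y1,x0:x1]*1.6,0,255).astype(np.uint8),None,fx=k,fy=k,interpolation=cv2.INTER_CUBIC)
l=up(b,225,232,295,270,10);r=up(a,360,212,418,265,10)
cv2.imwrite('pics/c4.png',l);cv2.imwrite('pics/c5.png',r)
E
```

```text
(no output)
```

View pics/c4.png

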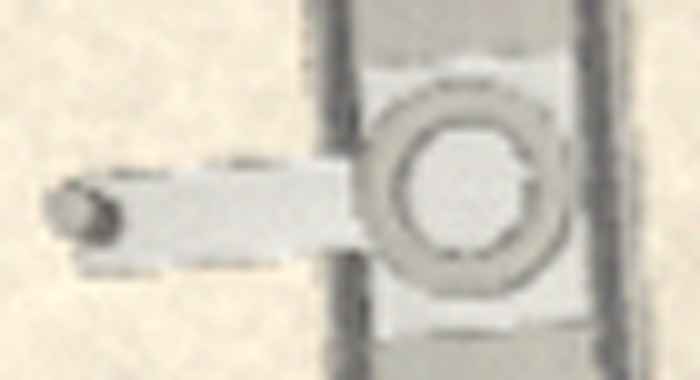

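View pics/c5.png

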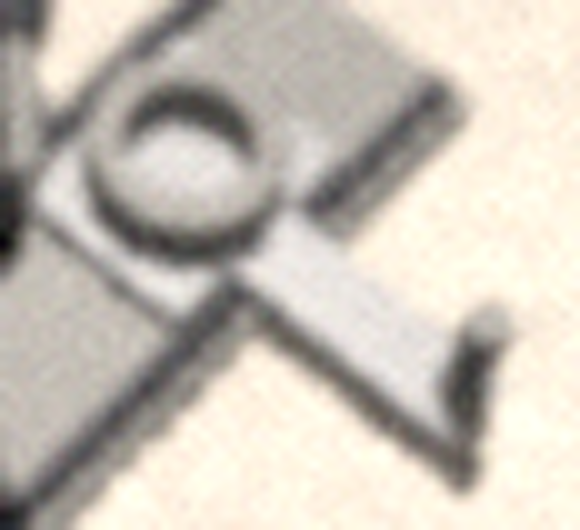

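```bash
cat > m2.py <<'E'
from h import *
a=load('s0.png');b=load('t0.png')
for n,p,q in [('lid',(281.2,162.8),(396,214.6)),('ring',(377.95,225.75),(270.9,250.3)),('post',(408.5,244.),(232.1,252.5)),('hub',(361.2,211.9),(259.5,198.5)),('e1',(360.2,196.8),(273.5,210)),('e2',(361.3,229),(245.7,187.6)),('bartop',(326.3,252.),(259.2,156)),('plate',(0,0),(0,0))]:
    if n!='plate':
        P,e=tri(a,p,b,q); print(n,P.round(4),round(e,4))
R=onz(b,270.9,250.3,.045);print('ring z45',R, onz(a,377.95,225.75,.045)); print('post z74',onz(b,232.1,252.5,.074),onz(a,408.5,244,.074))
print('lid96',onz(b,396,214.6,.096),onz(a,281.2,162.8,.096))
print('hub',onz(b,259.5,198.5,.262),'bar',onz(b,259.2,156,.217),onz(a,326.3,252,.217))
print('rack knob/cone', onz(b,391,188,.0))
E
python3 m2.py
```

```text
lid [ 0.5618 -0.2053  0.0941] 0.0023
ring [0.445  0.1636 0.0425] 0.0019
post [0.4299 0.2765 0.0706] 0.0016
hub [0.5569 0.1777 0.2614] 0.0024
e1 [0.5279 0.14   0.2615] 0.0037
e2 [0.5868 0.2154 0.2555] 0.0014
bartop [0.6864 0.1944 0.2157] 0.0018
ring z45 [0.44425329 0.163982   0.045     ] [0.44684303 0.16368871 0.045     ]
post z74 [0.43013149 0.27513526 0.074     ] [0.43104232 0.27794264 0.074     ]
lid96 [ 0.56224255 -0.20581387  0.096     ] [ 0.5619267  -0.20289383  0.096     ]
hub [0.5575129  0.17670337 0.262     ] bar [0.68663123 0.19352659 0.217     ] [0.68627842 0.19560824 0.217     ]
rack knob/cone [ 0.66733056 -0.20696056  0.        ]
```

```bash
python3 - <<'E'
from h import *
from scipy.spatial.transform import Rotation as R
s=get_state();M=R.from_quat(s['eef_rot']).as_matrix();print(M.round(3),s['time_s'])
b=load('t0.png')
k=onz(b,248,0,0)
print(onz(b,376,178,.010),onz(b,407.5,266,.01),onz(b,382.5,267,.01))
print('red',onz(b,352,225,.03),'jar',onz(b,330,165,.07),'cup',onz(b,480,235,.08))
for r in [R.from_rotvec([0,0,a],degrees=True) for a in (-20.3,69.7)]: print((r.as_matrix()@M).round(3))
E
```

```text
[[-0.938 -0.     0.347]
 [-0.347  0.002 -0.938]
 [-0.    -1.    -0.002]] 0.1
[ 0.69603123 -0.15645856  0.01      ] [ 0.41828022 -0.25799026  0.01      ] [ 0.41160343 -0.18085922  0.01      ]
red [ 0.53545967 -0.08146937  0.03      ] jar [ 0.71484513 -0.00473417  0.07      ] cup [ 0.51505816 -0.45717051  0.08      ]
[[-1.     0.    -0.   ]
 [ 0.     0.002 -1.   ]
 [-0.    -1.    -0.002]]
[[-0.    -0.002  1.   ]
 [-1.     0.    -0.   ]
 [-0.    -1.    -0.002]]
```

Emit:
{"method": "drive_tool", "body": {
  "deltas": [
    [1, 0.028, 0.028, 0, 0, 0, -3],
    [1, 0.056, 0.056, 0, 0, 0, -6],
    [1, 0.084, 0.084, 0, 0, 0, -9],
    [1, 0.112, 0.112, 0, 0, 0, -12],
    [1, 0.14, 0.14, 0, 0, 0, -15.4]
  ],
  "grip_force": 40
}}

```text
time_s: 0.52
tool_pos: [0.3486, -0.4212, 0.2308]
eef_rot: [-0.029, 0.707, -0.706, 0.029]
wrist_force: [0.8, -0.5, 0.5]
finger_gap: 0.0855
```

Emit:
{"method": "drive_tool", "body": {
  "deltas": [
    [1, 0.028, 0.028, 0, 0, 0, 0],
    [1, 0.056, 0.056, 0, 0, 0, 0],
    [1, 0.084, 0.084, 0, 0, 0, 0],
    [1, 0.112, 0.112, 0, 0, 0, 0],
    [1, 0.14, 0.14, 0, 0, 0, 0]
  ]
}}

```text
time_s: 0.93
tool_pos: [0.4888, -0.281, 0.2309]
eef_rot: [-0.03, 0.707, -0.706, 0.03]
wrist_force: [1.0, -0.9, 0.8]
finger_gap: 0.0855
```

Emit:
{"method": "drive_tool", "body": {
  "deltas": [
    [1, 0.028, 0.028, 0, 0, 0, 0],
    [1, 0.056, 0.056, 0, 0, 0, 0],
    [1, 0.074, 0.078, 0, 0, 0, 0],
    [1, 0.074, 0.078, 0, 0, 0, 0],
    [1, 0.074, 0.078, 0, 0, 0, 0]
  ]
}}

```text
time_s: 1.35
tool_pos: [0.5624, -0.2032, 0.2305]
eef_rot: [-0.032, 0.707, -0.706, 0.031]
wrist_force: [-0.2, -0.9, -0.2]
finger_gap: 0.0857
```

Emit:
{"method": "drive_tool", "body": {
  "deltas": [
    [1, 0, -0.001, -0.03, 0, 0, 0],
    [1, 0, -0.001, -0.06, 0, 0, 0],
    [1, 0, -0.001, -0.09, 0, 0, 0],
    [1, 0, -0.001, -0.12, 0, 0, 0],
    [1, 0, -0.001, -0.13, 0, 0, 0]
  ]
}}

```text
time_s: 1.77
tool_pos: [0.5579, -0.2057, 0.0957]
eef_rot: [-0.032, 0.708, -0.705, 0.027]
wrist_force: [-2.3, 0.4, 0.1]
finger_gap: 0.0853
```

```bash
python3 - <<'E'
from h import *
a=snap('scene','s1.png')['pixels'][...,::-1];b=snap('top','t1.png')['pixels'][...,::-1]
def up(im,x0,y0,x1,y1,w,h):
    return cv2.resize(np.clip(im[y0:y1,x0:x1]*1.6,0,255).astype(np.uint8),(w,h),interpolation=cv2.INTER_CUBIC)
cv2.imwrite('pics/c6.png',np.hstack([up(b,350,170,430,270,400,500),up(a,240,120,320,220,400,500)]))
E
```

```text
(no output)
```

View pics/c6.png

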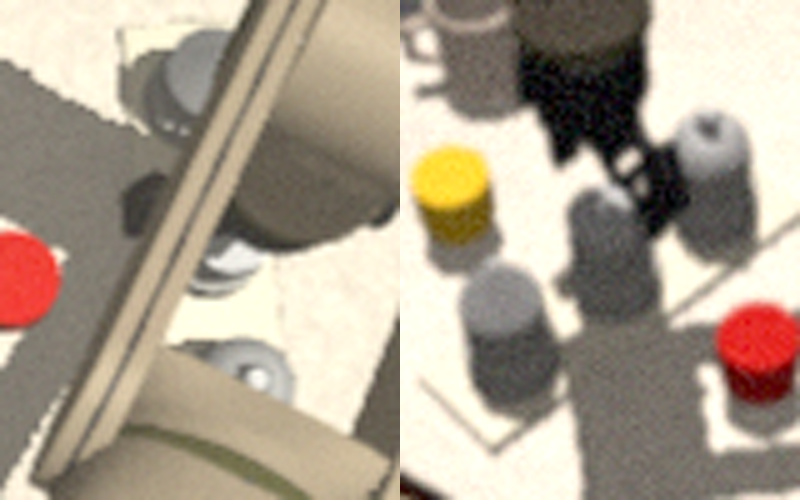

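The fingers straddle the middle, flat-lidded mould. Its lid is at about (600,200) in the scene crop, and the knob and cone moulds are clear of the fingers. Next I descend to grasp depth.

Emit:
{"method": "drive_tool", "body": {
  "deltas": [
    [1, 0, 0, -0.02, 0, 0, 0],
    [1, 0, 0, -0.038, 0, 0, 0],
    [1, 0, 0, -0.041, 0, 0, 0],
    [1, 0, 0, -0.041, 0, 0, 0]
  ]
}}

```text
time_s: 2.2
tool_pos: [0.5617, -0.2063, 0.061]
eef_rot: [-0.03, 0.706, -0.706, 0.03]
wrist_force: [0.3, -0.2, 0.2]
finger_gap: 0.0856
```

Emit:
{"method": "drive_tool", "body": {
  "deltas": [
    [0.6, 0, 0, 0, 0, 0, 0],
    [0.4, 0, 0, 0, 0, 0, 0],
    [0.3, 0, 0, 0, 0, 0, 0],
    [0.3, 0, 0, 0, 0, 0, 0],
    [0.3, 0, 0, 0, 0, 0, 0]
  ],
  "grip_force": 40
}}

```text
time_s: 2.62
tool_pos: [0.5632, -0.2061, 0.0625]
eef_rot: [0.029, -0.706, 0.707, -0.031]
wrist_force: [-0.8, 2.2, 6.1]
finger_gap: 0.0569
```

Emit:
{"method": "drive_tool", "body": {
  "deltas": [
    [0.3, 0, 0, 0, 0, 0, 0],
    [0.3, 0, 0, 0, 0, 0, 0],
    [0.3, 0, 0, 0, 0, 0, 0]
  ],
  "grip_force": 50
}}

```text
time_s: 2.87
tool_pos: [0.5632, -0.2061, 0.0626]
eef_rot: [0.029, -0.706, 0.707, -0.031]
wrist_force: [-1.1, 2.2, 6.2]
finger_gap: 0.0569
```

Emit:
{"method": "drive_tool", "body": {
  "deltas": [
    [0.3, 0, 0, 0.01, 0, 0, 0],
    [0.3, 0, 0, 0.025, 0, 0, 0],
    [0.3, 0, 0, 0.05, 0, 0, 0],
    [0.3, 0, 0, 0.08, 0, 0, 0],
    [0.3, 0, 0, 0.08, 0, 0, 0]
  ]
}}

```text
time_s: 3.28
tool_pos: [0.5653, -0.2075, 0.148]
eef_rot: [0.027, -0.705, 0.708, -0.033]
wrist_force: [1.1, -0.6, -1.3]
finger_gap: 0.0564
```

```bash
python3 - <<'E'
from h import *
a=snap('scene','s2.png')['pixels'][...,::-1];b=snap('top','t2.png')['pixels'][...,::-1]
print(get_state()['wrist_force'],get_state()['tool_pos'],get_state()['finger_gap'])
def up(im,x0,y0,x1,y1,w,h):
    return cv2.resize(np.clip(im[y0:y1,x0:x1]*1.6,0,255).astype(np.uint8),(w,h),interpolation=cv2.INTER_CUBIC)
cv2.imwrite('pics/c7.png',np.hstack([up(b,350,170,430,270,400,500),up(a,240,120,320,220,400,500)]))
E
```

```text
[-0.27007023  0.12486312 -3.70382412] [ 0.56315863 -0.20647237  0.14263294] 0.0565696571082119
```

View pics/c7.png

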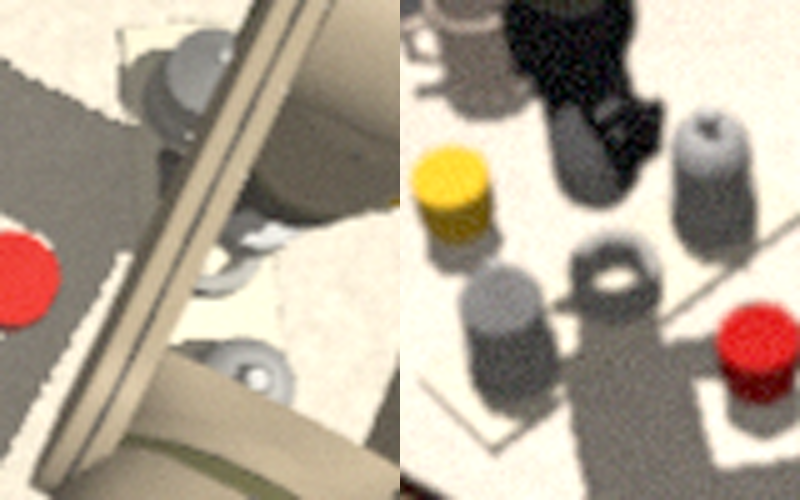

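Emit:
{"method": "drive_tool", "body": {
  "deltas": [
    [0.3, -0.004, 0.015, 0, 0, 0, 0],
    [0.3, -0.012, 0.04, 0, 0, 0, 0],
    [0.3, -0.024, 0.075, 0, 0, 0, 0],
    [0.3, -0.036, 0.11, 0, 0, 0, 0],
    [0.3, -0.048, 0.145, 0, 0, 0, 0]
  ]
}}

```text
time_s: 3.8
tool_pos: [0.5118, -0.0595, 0.1381]
eef_rot: [-0.031, 0.707, -0.706, 0.029]
wrist_force: [0.5, 0.4, -2.6]
finger_gap: 0.0567
```

Emit:
{"method": "drive_tool", "body": {
  "deltas": [
    [0.3, -0.012, 0.035, 0, 0, 0, 0],
    [0.3, -0.024, 0.07, 0, 0, 0, 0],
    [0.3, -0.036, 0.105, 0, 0, 0, 0],
    [0.3, -0.048, 0.14, 0, 0, 0, 0],
    [0.3, -0.058, 0.17, 0, 0, 0, 0]
  ]
}}

```text
time_s: 4.22
tool_pos: [0.4535, 0.1109, 0.1385]
eef_rot: [-0.031, 0.706, -0.706, 0.029]
wrist_force: [1.0, -0.1, -2.9]
finger_gap: 0.0567
```

Emit:
{"method": "drive_tool", "body": {
  "deltas": [
    [0.3, -0.005, 0.025, 0, 0, 0, 0],
    [0.3, -0.009, 0.045, 0, 0, 0, 0],
    [0.3, -0.011, 0.0545, 0, 0, 0, 0],
    [0.3, -0.011, 0.0545, 0, 0, 0, 0],
    [0.3, -0.011, 0.0545, 0, 0, 0, 0]
  ]
}}

```text
time_s: 4.63
tool_pos: [0.4441, 0.1634, 0.1392]
eef_rot: [0.031, -0.706, 0.707, -0.03]
wrist_force: [0.1, -0.7, -2.9]
finger_gap: 0.057
```

```bash
python3 - <<'E'
from h import *
a=snap('scene','s3.png')['pixels'][...,::-1];b=snap('top','t3.png')['pixels'][...,::-1]
print(get_state()['wrist_force'],get_state()['tool_pos'],get_state()['finger_gap'])
def up(im,x0,y0,x1,y1,w,h):
    return cv2.resize(np.clip(im[y0:y1,x0:x1]*1.6,0,255).astype(np.uint8),(w,h),interpolation=cv2.INTER_CUBIC)
cv2.imwrite('pics/c8.png',np.hstack([up(b,220,180,300,280,400,500),up(a,340,160,420,260,400,500)]))
E
```

```text
[-0.13229265  0.46042573 -2.3343559 ] [0.4447433  0.16266983 0.13963055] 0.05656435871709176
```

View pics/c8.png

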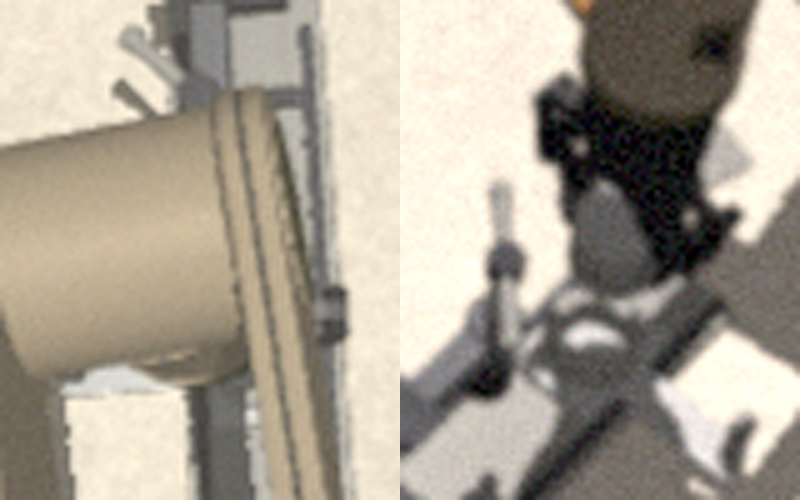

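Emit:
{"method": "drive_tool", "body": {
  "deltas": [
    [0.3, 0.0015, 0.0005, -0.015, 0, 0, 0],
    [0.3, 0.0015, 0.0005, -0.035, 0, 0, 0],
    [0.3, 0.0015, 0.0005, -0.055, 0, 0, 0],
    [0.3, 0.0015, 0.0005, -0.066, 0, 0, 0],
    [0.3, 0.0015, 0.0005, -0.067, 0, 0, 0]
  ]
}}

```text
time_s: 5.15
tool_pos: [0.4445, 0.1627, 0.0704]
eef_rot: [0.031, -0.706, 0.707, -0.028]
wrist_force: [-0.4, 0.7, -3.6]
finger_gap: 0.0571
```

Emit:
{"method": "drive_tool", "body": {
  "deltas": [
    [0.3, 0, 0, -0.003, 0, 0, 0],
    [0.3, 0, 0, -0.004, 0, 0, 0],
    [0.3, 0, 0, -0.004, 0, 0, 0]
  ]
}}

```text
time_s: 5.4
tool_pos: [0.4472, 0.1641, 0.0702]
eef_rot: [-0.029, 0.707, -0.706, 0.03]
wrist_force: [-1.0, 0.8, -1.9]
finger_gap: 0.0567
```

Emit:
{"method": "drive_tool", "body": {
  "deltas": [
    [0.3, 0, 0, -0.001, 0, 0, 0],
    [0.3, 0, 0, -0.002, 0, 0, 0],
    [0.3, 0, 0, -0.002, 0, 0, 0]
  ]
}}

```text
time_s: 5.65
tool_pos: [0.4478, 0.1644, 0.0693]
eef_rot: [-0.029, 0.707, -0.706, 0.031]
wrist_force: [-4.1, -1.1, 6.0]
finger_gap: 0.0566
```

```bash
python3 - <<'E'
from h import *
a=snap('scene','s4.png')['pixels'][...,::-1]
s=get_state()
print(s['wrist_force'],s['wrist_torque'],s['tool_pos'],s['finger_gap'])
def up(im,x0,y0,x1,y1,w,h):
    return cv2.resize(np.clip(im[y0:y1,x0:x1]*1.6,0,255).astype(np.uint8),(w,h),interpolation=cv2.INTER_CUBIC)
cv2.imwrite('pics/c9.png',up(a,350,190,420,260,560,560))
E
```

```text
[-2.83342358 -1.89362253  7.77901591] [-0.25186111  0.4246213  -0.01091491] [0.44779832 0.16443009 0.06931718] 0.05645030412206348
```

View pics/c9.png

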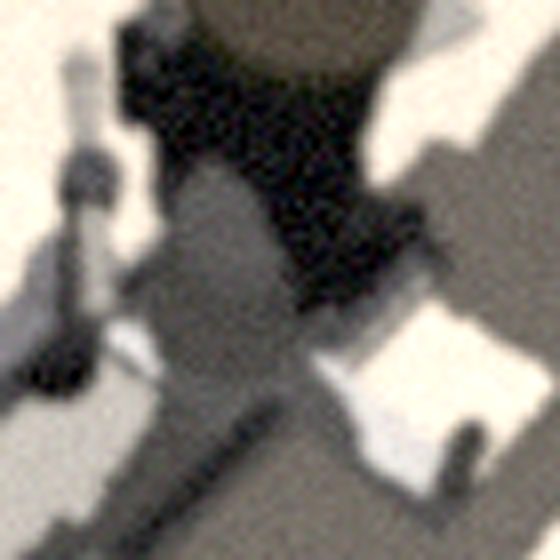

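Emit:
{"method": "drive_tool", "body": {
  "deltas": [
    [0.3, -0.001, -0.001, 0, 0, 0, 0],
    [0.3, -0.002, -0.001, 0, 0, 0, 0],
    [0.3, -0.002, -0.001, 0, 0, 0, 0]
  ]
}}

```text
time_s: 5.95
tool_pos: [0.4454, 0.1634, 0.0682]
eef_rot: [-0.029, 0.707, -0.706, 0.031]
wrist_force: [1.6, 0.4, 1.4]
finger_gap: 0.0569
```

Emit:
{"method": "drive_tool", "body": {
  "deltas": [
    [0.7, 0, 0, 0, 0, 0, 0],
    [0.8, 0, 0, 0, 0, 0, 0],
    [1, 0, 0, 0, 0, 0, 0],
    [1, 0, 0, 0, 0, 0, 0],
    [1, 0, 0, 0, 0, 0, 0]
  ]
}}

```text
time_s: 6.37
tool_pos: [0.4442, 0.1631, 0.0671]
eef_rot: [0.03, -0.706, 0.707, -0.03]
wrist_force: [0.7, -0.6, -0.3]
finger_gap: 0.0852
```

Emit:
{"method": "drive_tool", "body": {
  "deltas": [
    [1, 0, 0, 0.02, 0, 0, 0],
    [1, 0, 0, 0.05, 0, 0, 0],
    [1, -0.01, 0, 0.09, 0, 0, 0],
    [1, -0.035, -0.01, 0.1, 0, 0, 0],
    [1, -0.07, -0.01, 0.1, 0, 0, 0]
  ]
}}

```text
time_s: 6.78
tool_pos: [0.3774, 0.1529, 0.1719]
eef_rot: [-0.027, 0.707, -0.706, 0.032]
wrist_force: [-1.4, 0.1, 0.9]
finger_gap: 0.0853
```

Emit:
{"method": "drive_tool", "body": {
  "deltas": [
    [1, 0, -0.03, 0, 0, 0, 0],
    [1, 0, -0.06, 0, 0, 0, 0],
    [1, 0, -0.1, 0, 0, 0, 0],
    [1, 0, -0.14, 0, 0, 0, 0]
  ]
}}

```text
time_s: 7.12
tool_pos: [0.374, 0.0124, 0.1675]
eef_rot: [0.031, -0.706, 0.706, -0.031]
wrist_force: [0.9, -0.6, -0.4]
finger_gap: 0.0856
```

```bash
python3 - <<'E'
from h import *
a=snap('scene','s5.png')['pixels'][...,::-1];b=snap('top','t5.png')['pixels'][...,::-1]
print(get_state()['wrist_force'],get_state()['tool_pos'],get_state()['finger_gap'])
def up(im,x0,y0,x1,y1,w,h):
    return cv2.resize(np.clip(im[y0:y1,x0:x1]*1.6,0,255).astype(np.uint8),(w,h),interpolation=cv2.INTER_CUBIC)
cv2.imwrite('pics/c10.png',np.hstack([up(b,220,180,300,280,400,500),up(a,340,170,420,270,400,500)]))
E
```

```text
[-0.0113355   0.51540582 -0.21907247] [0.37433906 0.00800954 0.16749419] 0.08502819335236518
```

View pics/c10.png

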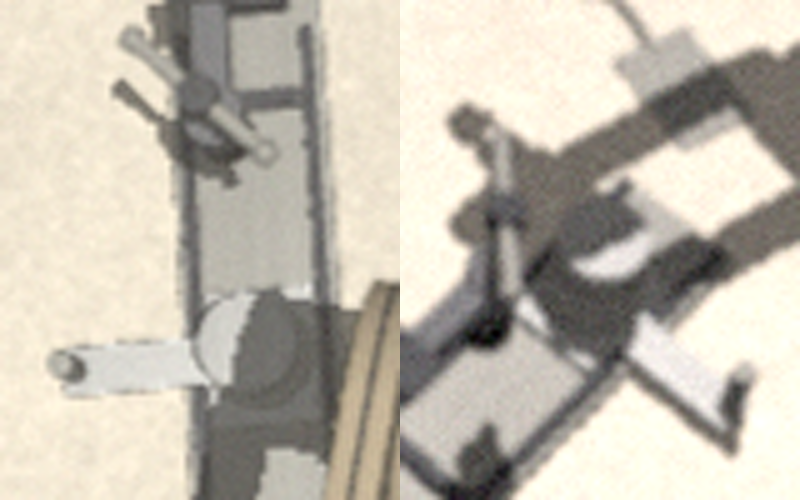

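```bash
python3 - <<'E'
from h import *
b=load('t5.png');a=load('s5.png')
P=np.array([.4455,.1638,.101]);print(proj(b,P),proj(a,P))
print('post',onz(b,220+66/5-.4,180+362/5-.4,.074),onz(a,340+742/5-.4,170+375/5-.4,.074))
E
```

```text
[268.81337947 248.13525737] [380.48874124 216.6360257 ]
post [0.43169745 0.27319192 0.074     ] [0.24045142 0.43397317 0.074     ]
```

Emit:
{"method": "drive_tool", "body": {
  "deltas": [
    [0, 0.002, 0.03, 0, 0, 0, 0.5],
    [0, 0.005, 0.07, 0, 0, 0, 1],
    [0, 0.008, 0.11, 0, 0, 0, 1.5],
    [0, 0.011, 0.15, 0, 0, 0, 2],
    [0, 0.014, 0.19, 0, 0, 0, 2.4]
  ]
}}

```text
time_s: 7.63
tool_pos: [0.388, 0.2056, 0.1674]
eef_rot: [-0.045, 0.706, -0.706, 0.045]
wrist_force: [1.5, -0.8, 0.0]
finger_gap: 0.0255
```

Emit:
{"method": "drive_tool", "body": {
  "deltas": [
    [0, 0.001, 0.035, 0, 0, 0, 0],
    [0, 0.003, 0.065, 0, 0, 0, 0],
    [0, 0.003, 0.073, -0.02, 0, 0, 0],
    [0, 0.003, 0.073, -0.04, 0, 0, 0],
    [0, 0.003, 0.073, -0.04, 0, 0, 0]
  ]
}}

```text
time_s: 8.05
tool_pos: [0.3883, 0.2762, 0.123]
eef_rot: [0.048, -0.705, 0.707, -0.043]
wrist_force: [-0.4, -0.4, -1.3]
finger_gap: 0.0002
```

Emit:
{"method": "drive_tool", "body": {
  "deltas": [
    [0, 0, -0.002, -0.025, 0, 0, 0],
    [0, 0, -0.004, -0.05, 0, 0, 0],
    [0, 0, -0.005, -0.075, 0, 0, 0],
    [0, 0, -0.005, -0.079, 0, 0, 0],
    [0, 0, -0.005, -0.079, 0, 0, 0]
  ]
}}

```text
time_s: 8.47
tool_pos: [0.3899, 0.2703, 0.0472]
eef_rot: [0.046, -0.705, 0.706, -0.043]
wrist_force: [-1.0, -0.4, -0.5]
finger_gap: -0.0001
```

```bash
python3 - <<'E'
from h import *
a=snap('scene','s6.png')['pixels'][...,::-1];b=snap('top','t6.png')['pixels'][...,::-1]
print(get_state()['wrist_force'],get_state()['tool_pos'],get_state()['finger_gap'])
def up(im,x0,y0,x1,y1,w,h):
    return cv2.resize(np.clip(im[y0:y1,x0:x1]*1.6,0,255).astype(np.uint8),(w,h),interpolation=cv2.INTER_CUBIC)
cv2.imwrite('pics/c11.png',np.hstack([up(b,220,180,300,280,400,500),up(a,350,190,430,290,400,500)]))
E
```

```text
[-0.34837851  0.93537401  1.08755016] [0.39217758 0.27158161 0.04989196] -0.00019111967260857976
```

View pics/c11.png

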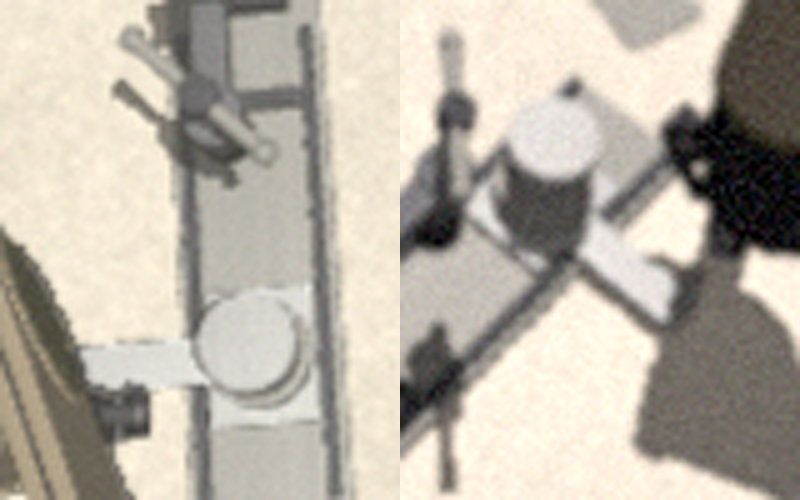

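Emit:
{"method": "drive_tool", "body": {
  "deltas": [
    [0, 0.006, 0.001, -0.003, 0, 0, 0],
    [0, 0.013, 0.002, -0.005, 0, 0, 0],
    [0, 0.019, 0.003, -0.005, 0, 0, 0],
    [0, 0.025, 0.003, -0.005, 0, 0, 0],
    [0, 0.03, 0.004, -0.005, 0, 0, 0]
  ]
}}

```text
time_s: 8.98
tool_pos: [0.422, 0.2754, 0.0436]
eef_rot: [-0.045, 0.706, -0.706, 0.045]
wrist_force: [-4.2, -0.6, 2.7]
finger_gap: -0.0003
```

Emit:
{"method": "drive_tool", "body": {
  "deltas": [
    [0, 0.006, 0.001, 0, 0, 0, 0],
    [0, 0.013, 0.002, 0, 0, 0, 0],
    [0, 0.021, 0.003, 0, 0, 0, 0],
    [0, 0.03, 0.004, 0, 0, 0, 0],
    [0, 0.039, 0.005, 0, 0, 0, 0]
  ]
}}

```text
time_s: 9.4
tool_pos: [0.4608, 0.2804, 0.0432]
eef_rot: [-0.045, 0.706, -0.706, 0.045]
wrist_force: [-5.3, 2.1, 2.7]
finger_gap: 0.0
```

Emit:
{"method": "drive_tool", "body": {
  "deltas": [
    [0, 0.009, 0.001, 0, 0, 0, 0],
    [0, 0.018, 0.002, 0, 0, 0, 0],
    [0, 0.027, 0.003, 0, 0, 0, 0],
    [0, 0.036, 0.0045, 0, 0, 0, 0],
    [0, 0.044, 0.0055, 0, 0, 0, 0]
  ]
}}

```text
time_s: 9.82
tool_pos: [0.505, 0.2858, 0.0431]
eef_rot: [0.045, -0.706, 0.706, -0.045]
wrist_force: [-5.1, 1.1, 4.0]
finger_gap: 0.0001
```

Emit:
{"method": "drive_tool", "body": {
  "deltas": [
    [0, 0.004, 0.0005, 0, 0, 0, 0],
    [0, 0.008, 0.001, 0, 0, 0, 0],
    [0, 0.012, 0.0015, 0, 0, 0, 0]
  ]
}}

```text
time_s: 10.07
tool_pos: [0.5165, 0.2872, 0.0431]
eef_rot: [0.045, -0.706, 0.706, -0.045]
wrist_force: [-4.9, 0.6, 2.4]
finger_gap: -0.0
```

```bash
python3 - <<'E'
from h import *
a=snap('scene','s7.png')['pixels'][...,::-1];b=snap('top','t7.png')['pixels'][...,::-1]
print(get_state()['wrist_force'],get_state()['tool_pos'],get_state()['finger_gap'])
def up(im,x0,y0,x1,y1,w,h):
    return cv2.resize(np.clip(im[y0:y1,x0:x1]*1.6,0,255).astype(np.uint8),(w,h),interpolation=cv2.INTER_CUBIC)
cv2.imwrite('pics/c12.png',np.hstack([up(b,220,160,300,260,400,500),up(a,320,190,400,290,400,500)]))
E
```

```text
[0.37503175 0.37973382 0.29357134] [0.51711962 0.28706625 0.0432265 ] -0.0002448768803398408
```

View pics/c12.png

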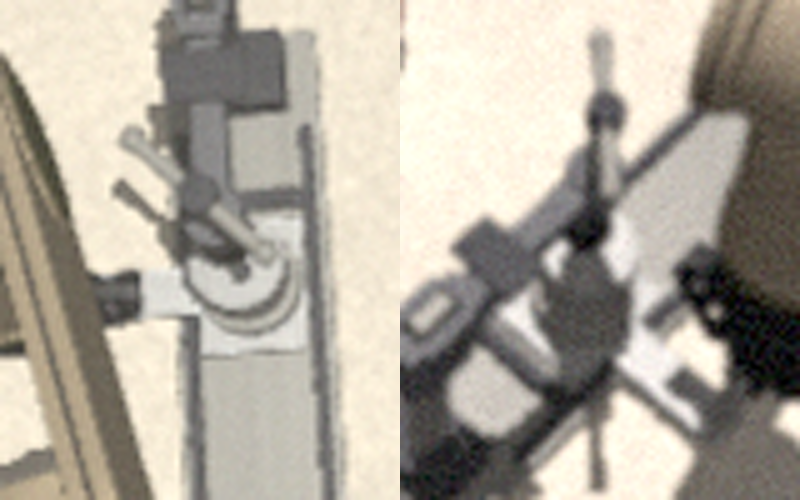

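Emit:
{"method": "drive_tool", "body": {
  "deltas": [
    [0, 0.003, 0.0004, 0, 0, 0, 0],
    [0, 0.006, 0.0008, 0, 0, 0, 0],
    [0, 0.008, 0.001, 0, 0, 0, 0]
  ]
}}

```text
time_s: 10.42
tool_pos: [0.5244, 0.288, 0.0432]
eef_rot: [0.045, -0.706, 0.706, -0.045]
wrist_force: [-2.9, -1.0, 1.8]
finger_gap: -0.0003
```

Emit:
{"method": "drive_tool", "body": {
  "deltas": [
    [0, 0.002, 0.0003, 0, 0, 0, 0],
    [0, 0.004, 0.0005, 0, 0, 0, 0]
  ]
}}

```text
time_s: 10.58
tool_pos: [0.525, 0.2882, 0.0429]
eef_rot: [0.048, -0.705, 0.706, -0.042]
wrist_force: [-29.8, -4.8, 22.3]
finger_gap: -0.0002
```

Emit:
{"method": "drive_tool", "body": {
  "deltas": [
    [0, -0.01, -0.001, 0, 0, 0, 0],
    [0, -0.025, -0.003, 0, 0, 0, 0],
    [0, -0.035, 0.005, 0.01, 0, 0, 0],
    [0, -0.04, 0.02, 0.05, 0, 0, 0],
    [0, -0.04, 0.03, 0.09, 0, 0, 0]
  ]
}}

```text
time_s: 11.0
tool_pos: [0.4856, 0.3185, 0.1314]
eef_rot: [0.046, -0.705, 0.706, -0.043]
wrist_force: [2.1, 0.1, 1.1]
finger_gap: 0.0
```

```bash
python3 - <<'E'
from h import *
C=snap('scene','s8.png');D=snap('top','t8.png')
a=C['pixels'][...,::-1];b=D['pixels'][...,::-1]
print(get_state()['wrist_force'],get_state()['tool_pos'],get_state()['qpos'])
def up(im,x0,y0,x1,y1,w,h):
    return cv2.resize(np.clip(im[y0:y1,x0:x1]*1.8,0,255).astype(np.uint8),(w,h),interpolation=cv2.INTER_CUBIC)
cv2.imwrite('pics/c13.png',np.hstack([up(b,240,145,290,220,400,600),up(a,310,200,370,290,400,600)]))
a=load('s0.png');b=load('t0.png')
for z in(.200,.207):
    print(z,[onz(b,*p,z).round(4)[:2] for p in((276.4,166),(276.5,181.4),(252.6,167.5),(253,181.4))],[onz(a,*p,z).round(4)[:2] for p in((337,233.5),(330.6,239.5),(347.5,243),(340,248.5))])
E
```

```text
[1.42012058 0.07384226 1.17311907] [0.49294673 0.32300046 0.14228101] [4.92806699e-01 1.44886999e-01 1.63720947e+00 4.29891509e-04
 1.34403885e+00 1.93512049e+00]
0.2 [array([0.6652, 0.1463]), array([0.621 , 0.1431]), array([0.6579, 0.2122]), array([0.6181, 0.208 ])] [array([0.624 , 0.1645]), array([0.649 , 0.1678]), array([0.6203, 0.2039]), array([0.6464, 0.204 ])]
0.207 [array([0.6631, 0.1455]), array([0.6192, 0.1423]), array([0.6559, 0.2109]), array([0.6163, 0.2067])] [array([0.6266, 0.1672]), array([0.6514, 0.1705]), array([0.6229, 0.2064]), array([0.6487, 0.2064])]
```

View pics/c13.png

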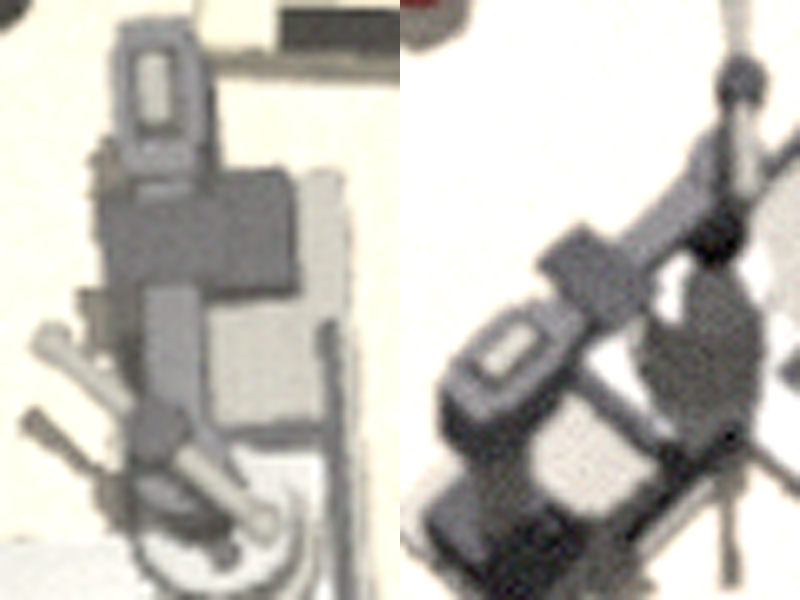

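Emit:
{"method": "drive_tool", "body": {
  "deltas": [
    [0, 0, 0, 0.035, 0, 0, 0],
    [0, 0.01, 0, 0.075, 0, 0, 0],
    [0, 0.04, 0, 0.1, 0, 0, 0],
    [0, 0.075, -0.01, 0.12, 0, 0, 0],
    [0, 0.11, -0.025, 0.13, 0, 0, 0]
  ]
}}

```text
time_s: 11.52
tool_pos: [0.6009, 0.2957, 0.2687]
eef_rot: [-0.043, 0.707, -0.705, 0.049]
wrist_force: [0.3, 0.0, 0.0]
finger_gap: -0.0003
```

Emit:
{"method": "drive_tool", "body": {
  "deltas": [
    [0, 0.025, -0.02, 0.01, 0, 0, 0],
    [0, 0.044, -0.05, 0.01, 0, 0, 0],
    [0, 0.044, -0.09, 0.01, 0, 0, 0],
    [0, 0.044, -0.106, 0.01, 0, 0, 0],
    [0, 0.044, -0.106, 0.01, 0, 0, 0]
  ]
}}

```text
time_s: 11.93
tool_pos: [0.6436, 0.1837, 0.2733]
eef_rot: [0.043, -0.705, 0.706, -0.044]
wrist_force: [0.7, -0.3, 0.4]
finger_gap: -0.0002
```

```bash
python3 - <<'E'
from h import *
C=snap('scene','s9.png');D=snap('top','t9.png')
a=C['pixels'][...,::-1];b=D['pixels'][...,::-1]
print(get_state()['wrist_force'],get_state()['tool_pos'],get_state()['eef_rot'])
def up(im,x0,y0,x1,y1,w,h):
    return cv2.resize(np.clip(im[y0:y1,x0:x1]*1.8,0,255).astype(np.uint8),(w,h),interpolation=cv2.INTER_CUBIC)
cv2.imwrite('pics/c14.png',np.hstack([up(b,220,125,300,225,400,500),up(a,300,170,380,270,400,500)]))
E
```

```text
[-0.05787447  0.16241841 -0.63234263] [0.64274231 0.18744468 0.27339097] [-0.04378331  0.70596871 -0.70546107  0.04489859]
```

View pics/c14.png

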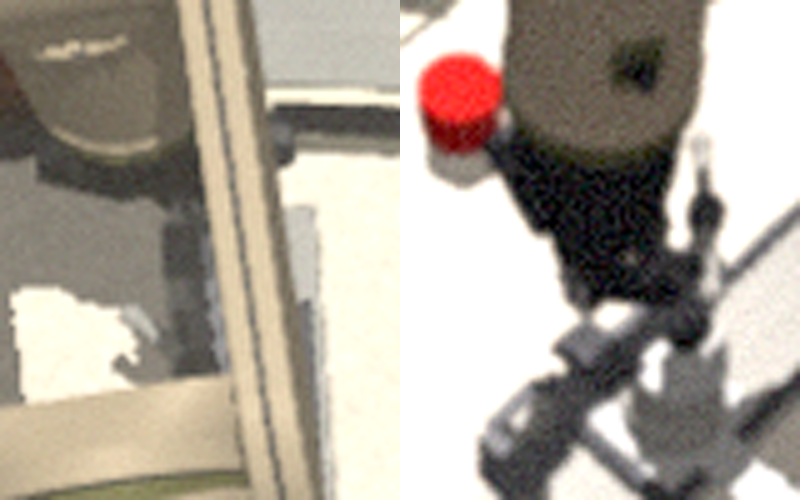

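Emit:
{"method": "drive_tool", "body": {
  "deltas": [
    [0, 0, 0.001, -0.02, 0, 0, 0],
    [0, 0, 0.001, -0.045, 0, 0, 0],
    [0, 0, 0.001, -0.058, 0, 0, 0],
    [0, 0, 0.001, -0.062, 0, 0, 0]
  ]
}}

```text
time_s: 12.37
tool_pos: [0.6405, 0.1898, 0.2071]
eef_rot: [0.047, -0.706, 0.706, -0.044]
wrist_force: [-0.8, 0.2, -0.3]
finger_gap: -0.0002
```

Emit:
{"method": "drive_tool", "body": {
  "deltas": [
    [0, 0, 0, -0.004, 0, 0, 0],
    [0, 0, 0, -0.008, 0, 0, 0],
    [0, 0, 0, -0.012, 0, 0, 0],
    [0, 0, 0, -0.016, 0, 0, 0]
  ]
}}

```text
time_s: 12.7
tool_pos: [0.6431, 0.189, 0.1957]
eef_rot: [-0.044, 0.706, -0.705, 0.046]
wrist_force: [-0.7, 0.6, 1.4]
finger_gap: 0.0003
```

Emit:
{"method": "drive_tool", "body": {
  "deltas": [
    [0, 0, 0, -0.004, 0, 0, 0],
    [0, 0, 0, -0.008, 0, 0, 0],
    [0, 0, 0, -0.012, 0, 0, 0],
    [0, 0, 0, -0.016, 0, 0, 0]
  ]
}}

```text
time_s: 13.03
tool_pos: [0.6427, 0.1883, 0.1783]
eef_rot: [0.045, -0.706, 0.706, -0.045]
wrist_force: [0.6, 1.7, 1.8]
finger_gap: -0.0001
```

```bash
python3 - <<'E'
from h import *
C=snap('scene','s10.png')
a=C['pixels'][...,::-1]
print(get_state()['wrist_force'],get_state()['tool_pos'])
cv2.imwrite('pics/c15.png',cv2.resize(np.clip(a[190:270,310:390]*2.,0,255).astype(np.uint8),(560,560),interpolation=cv2.INTER_CUBIC))
E
```

```text
[-0.02310662 -0.34386608 -0.12229292] [0.64211641 0.18817709 0.17703339]
```

View pics/c15.png

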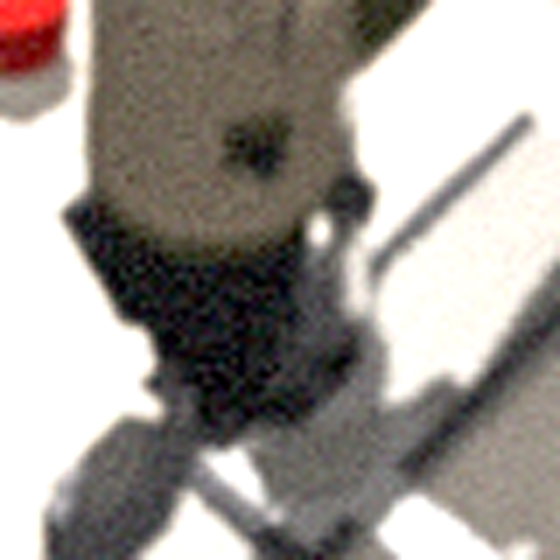

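Emit:
{"method": "drive_tool", "body": {
  "deltas": [
    [0, 0, 0, -0.004, 0, 0, 0],
    [0, 0, 0, -0.008, 0, 0, 0],
    [0, 0, 0, -0.011, 0, 0, 0]
  ]
}}

```text
time_s: 13.33
tool_pos: [0.6432, 0.1883, 0.169]
eef_rot: [0.044, -0.706, 0.706, -0.046]
wrist_force: [-4.0, -1.2, 16.6]
finger_gap: -0.0
```

Emit:
{"method": "drive_tool", "body": {
  "deltas": [
    [0, 0, 0, -0.002, 0, 0, 0],
    [0, 0, 0, -0.004, 0, 0, 0]
  ]
}}

```text
time_s: 13.5
tool_pos: [0.6434, 0.1884, 0.1673]
eef_rot: [-0.044, 0.706, -0.706, 0.046]
wrist_force: [-11.1, -3.1, 27.5]
finger_gap: 0.0002
```

Emit:
{"method": "drive_tool", "body": {
  "deltas": [
    [0, 0, 0, -0.002, 0, 0, 0],
    [0, 0, 0, -0.004, 0, 0, 0]
  ]
}}

```text
time_s: 13.67
tool_pos: [0.6435, 0.1884, 0.1657]
eef_rot: [-0.043, 0.706, -0.706, 0.046]
wrist_force: [-18.3, -4.1, 41.3]
finger_gap: 0.0
```

```bash
python3 - <<'E'
from h import *
C=snap('scene','s11.png')
a=C['pixels'][...,::-1]
s=get_state();print(s['wrist_force'],s['wrist_torque'],s['tool_pos'])
cv2.imwrite('pics/c16.png',cv2.resize(np.clip(a[190:270,310:390]*2.,0,255).astype(np.uint8),(560,560),interpolation=cv2.INTER_CUBIC))
E
```

```text
[-13.77140914  -4.88592932  31.02389353] [-0.67334118  2.47510507  0.04312528] [0.64352158 0.18841411 0.16566245]
```

View pics/c16.png

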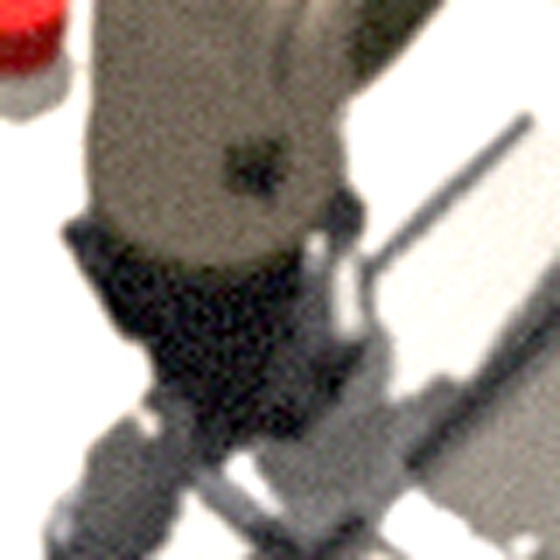

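Emit:
{"method": "drive_tool", "body": {
  "deltas": [
    [0, 0, 0, 0.02, 0, 0, 0],
    [0, 0, 0.005, 0.06, 0, 0, 0],
    [0, 0, 0.04, 0.08, 0, 0, 0],
    [0, 0, 0.08, 0.09, 0, 0, 0],
    [0, 0, 0.12, 0.09, 0, 0, 0]
  ]
}}

```text
time_s: 14.13
tool_pos: [0.6441, 0.3093, 0.2543]
eef_rot: [-0.042, 0.706, -0.705, 0.046]
wrist_force: [1.1, 0.5, 0.4]
finger_gap: 0.0
```

```bash
python3 - <<'E'
from h import *
C=snap('scene','s12.png');D=snap('top','t12.png')
a=C['pixels'][...,::-1];b=D['pixels'][...,::-1]
print(get_state()['wrist_force'],get_state()['tool_pos'],get_state()['eef_rot'])
def up(im,x0,y0,x1,y1,w,h):
    return cv2.resize(np.clip(im[y0:y1,x0:x1]*1.8,0,255).astype(np.uint8),(w,h),interpolation=cv2.INTER_CUBIC)
cv2.imwrite('pics/c17.png',np.hstack([up(b,240,145,290,220,400,600),up(a,310,200,370,290,400,600)]))
E
```

```text
[ 1.29044877  0.3325834  -0.4421322 ] [0.64116552 0.3144151  0.24949572] [-0.04655816  0.70638606 -0.70474446  0.04675807]
```

View pics/c17.png

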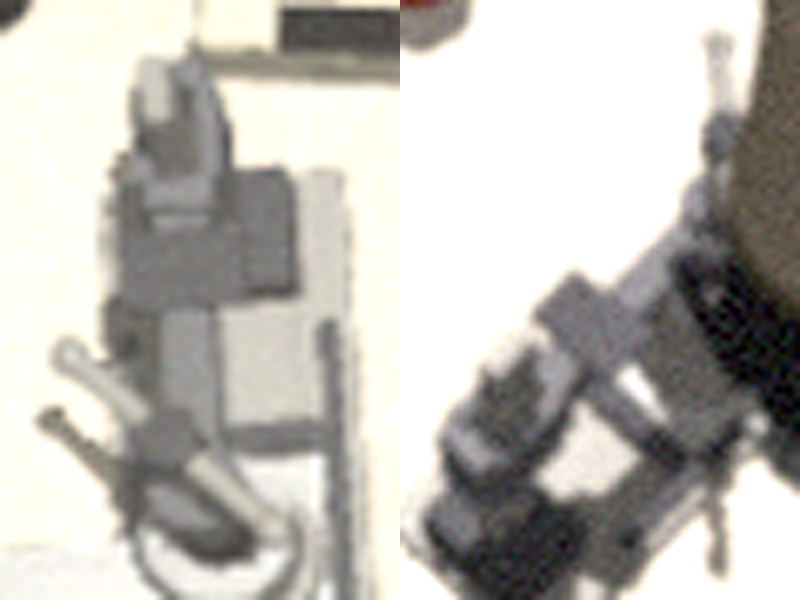

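```bash
python3 - <<'E'
from h import *
a=load('s12.png');b=load('t12.png')
for n,p,q in [('plate',(338.8,248.3),(262.4,177.7)),('hub',(357.6,220.3),(260.8,198.6)),('e1',(357,205.6),(273.9,210.2))]:
    P,e=tri(a,p,b,q); print(n,P.round(4),round(e,4))
for z in (.155,.16,.165,.17): print(z,onz(a,338.8,248.3,z)[:2],onz(b,262.4,177.7,z)[:2])
E
```

```text
plate [0.6379 0.1889 0.1667] 0.0025
hub [0.5649 0.1786 0.2269] 0.0003
e1 [0.5351 0.1419 0.2259] 0.0002
0.155 [0.63319644 0.18571431] [0.64186514 0.18972947]
0.16 [0.63489308 0.18747173] [0.64052962 0.18896139]
0.165 [0.63658972 0.18922915] [0.63919411 0.1881933 ]
0.17 [0.63828636 0.19098657] [0.63785859 0.18742522]
```

The plate fell about 41 mm and the hub only about 35 mm, with the hub also shifting 8 mm towards +x. That means the jaw tilted and stayed bound after I let go. Next I bring the open fork (fingers 60 mm apart) over the hub, turning back for a clockwise stroke.

Emit:
{"method": "drive_tool", "body": {
  "deltas": [
    [0.7, 0, 0, 0.03, 0, 0, 7],
    [0.7, -0.01, -0.01, 0.06, 0, 0, 14],
    [0.7, -0.02, -0.03, 0.09, 0, 0, 21],
    [0.7, -0.03, -0.05, 0.1, 0, 0, 28],
    [0.7, -0.04, -0.07, 0.1, 0, 0, 35]
  ]
}}

```text
time_s: 14.65
tool_pos: [0.6031, 0.2379, 0.3538]
eef_rot: [0.255, -0.658, 0.659, -0.259]
wrist_force: [-0.0, -0.1, 0.4]
finger_gap: 0.059
```

Emit:
{"method": "drive_tool", "body": {
  "deltas": [
    [0.7, -0.01, -0.02, 0, 0, 0, 7],
    [0.7, -0.02, -0.04, 0, 0, 0, 14],
    [0.7, -0.03, -0.055, 0, 0, 0, 21],
    [0.7, -0.037, -0.063, 0, 0, 0, 28],
    [0.7, -0.037, -0.063, 0, 0, 0, 35]
  ]
}}

```text
time_s: 15.07
tool_pos: [0.5645, 0.1733, 0.3494]
eef_rot: [0.443, -0.551, 0.552, -0.442]
wrist_force: [0.0, 0.7, 0.8]
finger_gap: 0.0598
```

Emit:
{"method": "drive_tool", "body": {
  "deltas": [
    [0.7, 0, 0, 0, 0, 0, 7],
    [0.7, 0, 0, 0, 0, 0, 14],
    [0.7, 0, 0, 0, 0, 0, 21],
    [0.7, 0, 0, 0, 0, 0, 28],
    [0.7, 0, 0, 0, 0, 0, 35]
  ]
}}

```text
time_s: 15.48
tool_pos: [0.5652, 0.175, 0.3487]
eef_rot: [0.589, -0.393, 0.392, -0.588]
wrist_force: [-0.4, -0.2, -0.3]
finger_gap: 0.0601
```

Emit:
{"method": "drive_tool", "body": {
  "deltas": [
    [0.7, 0, 0, 0, 0, 0, 7],
    [0.7, 0, 0, 0, 0, 0, 14],
    [0.7, 0, 0, 0, 0, 0, 21],
    [0.7, 0, 0, 0, 0, 0, 28],
    [0.7, 0, 0, 0, 0, 0, 35]
  ]
}}

```text
time_s: 15.9
tool_pos: [0.5652, 0.175, 0.3487]
eef_rot: [0.679, -0.198, 0.197, -0.679]
wrist_force: [-0.2, -0.4, -0.4]
finger_gap: 0.0599
```

Emit:
{"method": "drive_tool", "body": {
  "deltas": [
    [0.7, 0, 0, 0, 0, 0, 7],
    [0.7, 0, 0, 0, 0, 0, 14],
    [0.7, 0, 0, 0, 0, 0, 21],
    [0.7, 0, 0, 0, 0, 0, 28],
    [0.7, 0, 0, 0, 0, 0, 35]
  ]
}}

```text
time_s: 16.32
tool_pos: [0.5652, 0.175, 0.3487]
eef_rot: [0.707, 0.016, -0.016, -0.707]
wrist_force: [0.3, -0.8, 1.1]
finger_gap: 0.0595
```

```bash
python3 - <<'E'
from h import *
from scipy.spatial.transform import Rotation as R
s=get_state();M=R.from_quat(s['eef_rot']).as_matrix()
print(s['tool_pos'],s['finger_gap'],s['qpos'],np.degrees(np.arctan2(M[1,2],M[0,2])),M[:,1])
E
```

```text
[0.56518164 0.17499692 0.34867006] 0.05945817591792504 [ 2.13805734e-01  9.16663002e-02  1.31829230e+00 -3.00540860e-04
  1.73291001e+00 -1.40235049e+00] 92.59617966570212 [-1.18397480e-03 -5.60580785e-04 -9.99999142e-01]
```

Emit:
{"method": "drive_tool", "body": {
  "deltas": [
    [0.7, 0, 0.0036, -0.03, 0, 0, 0],
    [0.7, 0, 0.0036, -0.06, 0, 0, 2],
    [0.7, 0, 0.0036, -0.09, 0, 0, 4],
    [0.7, 0, 0.0036, -0.095, 0, 0, 4],
    [0.7, 0, 0.0036, -0.095, 0, 0, 4]
  ]
}}

```text
time_s: 16.73
tool_pos: [0.5635, 0.1783, 0.2511]
eef_rot: [0.707, 0.036, -0.04, -0.706]
wrist_force: [-0.3, 0.4, -0.1]
finger_gap: 0.0595
```

```bash
python3 - <<'E'
from h import *
C=snap('scene','s13.png')
a=C['pixels'][...,::-1]
s=get_state();print(s['wrist_force'],s['tool_pos'])
cv2.imwrite('pics/c18.png',cv2.resize(np.clip(a[180:260,320:400]*2.,0,255).astype(np.uint8),(560,560),interpolation=cv2.INTER_CUBIC))
E
```

```text
[-0.45392672  0.55618037  0.17489273] [0.56483538 0.17866825 0.25401023]
```

View pics/c18.png

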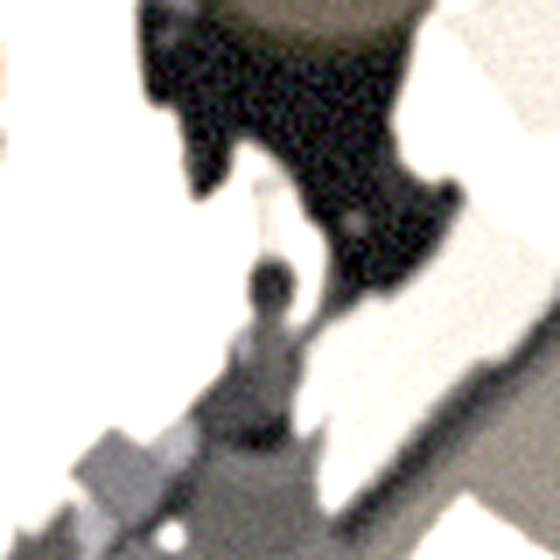

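The hub, at (270,283) in the crop, lies between the two fingertips at (205,190) and (375,290). I lower the fork.

Emit:
{"method": "drive_tool", "body": {
  "deltas": [
    [0.7, 0, 0, -0.015, 0, 0, 0],
    [0.7, 0, 0, -0.03, 0, 0, 0],
    [0.7, 0, 0, -0.045, 0, 0, 0],
    [0.7, 0, 0, -0.053, 0, 0, 0],
    [0.7, 0, 0, -0.053, 0, 0, 0]
  ]
}}

```text
time_s: 17.2
tool_pos: [0.5654, 0.1789, 0.2015]
eef_rot: [0.706, 0.038, -0.039, -0.706]
wrist_force: [-0.7, 0.2, -0.7]
finger_gap: 0.0596
```

Emit:
{"method": "drive_tool", "body": {
  "deltas": [
    [0.7, 0, 0, 0, 0, 0, -5],
    [0.7, 0, 0, 0, 0, 0, -10],
    [0.7, 0, 0, 0, 0, 0, -15],
    [0.7, 0, 0, 0, 0, 0, -20],
    [0.7, 0, 0, 0, 0, 0, -25]
  ]
}}

```text
time_s: 17.62
tool_pos: [0.565, 0.1796, 0.2033]
eef_rot: [-0.697, 0.117, -0.116, 0.698]
wrist_force: [-6.9, 1.8, -0.7]
finger_gap: 0.0596
```

```bash
cat > st.py <<'E'
from h import *
from scipy.spatial.transform import Rotation as R
s=get_state();M=R.from_quat(s['eef_rot']).as_matrix()
print(s['time_s'],s['tool_pos'],s['wrist_force'],s['wrist_torque'],s['qpos'][5],np.degrees(np.arctan2(M[1,2],M[0,2])))
E
python3 st.py
```

```text
17.6167 [0.56503532 0.17959028 0.20328316] [-6.92177941  1.8332867  -0.72644733] [0.17345781 0.9715175  0.2324294 ] -1.0190861481796045 71.03317914307328
```

Emit:
{"method": "drive_tool", "body": {
  "deltas": [
    [0.7, -0.0015, 0.0004, 0, 0, 0, -5],
    [0.7, -0.002, 0.0005, 0, 0, 0, -10],
    [0.7, -0.002, 0.0005, 0, 0, 0, -15],
    [0.7, -0.002, 0.0005, 0, 0, 0, -20],
    [0.7, -0.002, 0.0005, 0, 0, 0, -25]
  ]
}}

```text
time_s: 18.03
tool_pos: [0.5639, 0.1798, 0.2033]
eef_rot: [-0.655, 0.264, -0.265, 0.656]
wrist_force: [-0.6, -0.7, -3.1]
finger_gap: 0.0596
```

```bash
python3 st.py
```

```text
18.0333 [0.56394815 0.1797654  0.20328459] [-0.61998724 -0.69005111 -3.09649288] [-0.08126622  0.12121917  0.23133457] -0.5812259594414938 46.01865804247005
```

Emit:
{"method": "drive_tool", "body": {
  "deltas": [
    [0.7, 0, 0, 0, 0, 0, -6],
    [0.7, 0, 0, 0, 0, 0, -12],
    [0.7, 0, 0, 0, 0, 0, -18],
    [0.7, 0, 0, 0, 0, 0, -24],
    [0.7, 0, 0, -0.001, 0, 0, -30]
  ]
}}

```text
time_s: 18.45
tool_pos: [0.5643, 0.1789, 0.2026]
eef_rot: [-0.564, 0.425, -0.427, 0.565]
wrist_force: [-1.5, -4.4, 1.6]
finger_gap: 0.06
```

Emit:
{"method": "drive_tool", "body": {
  "deltas": [
    [0.7, 0, 0, 0, 0, 0, -6],
    [0.7, 0, 0, 0, 0, 0, -12],
    [0.7, 0, 0, 0, 0, 0, -18],
    [0.7, 0, 0, 0, 0, 0, -24],
    [0.7, 0, 0, -0.001, 0, 0, -30]
  ]
}}

```text
time_s: 18.87
tool_pos: [0.564, 0.1783, 0.2016]
eef_rot: [0.435, -0.557, 0.558, -0.435]
wrist_force: [-3.4, -5.9, 2.1]
finger_gap: 0.0599
```

```bash
python3 st.py
```

```text
18.8667 [0.56401488 0.17825027 0.20156149] [-3.3988366  -5.88862967  2.13309998] [-1.00284437  0.54655118  0.23098793] 0.4667987021346845 -14.084176633897313
```

Emit:
{"method": "drive_tool", "body": {
  "deltas": [
    [0.7, -0.0005, -0.001, 0, 0, 0, -6],
    [0.7, -0.001, -0.0015, 0, 0, 0, -12],
    [0.7, -0.001, -0.0015, 0, 0, 0, -18],
    [0.7, -0.001, -0.0015, 0, 0, 0, -24],
    [0.7, -0.001, -0.0015, -0.001, 0, 0, -30]
  ]
}}

```text
time_s: 19.28
tool_pos: [0.5629, 0.1772, 0.2006]
eef_rot: [0.276, -0.651, 0.652, -0.276]
wrist_force: [-3.6, -4.0, 1.3]
finger_gap: 0.0599
```

Emit:
{"method": "drive_tool", "body": {
  "deltas": [
    [0.7, 0, 0, 0, 0, 0, -6],
    [0.7, 0, 0, 0, 0, 0, -12],
    [0.7, 0, 0, 0, 0, 0, -18],
    [0.7, 0, 0, 0, 0, 0, -24],
    [0.7, 0, 0, -0.001, 0, 0, -30]
  ]
}}

```text
time_s: 19.7
tool_pos: [0.5621, 0.1774, 0.1991]
eef_rot: [0.098, -0.7, 0.701, -0.098]
wrist_force: [-7.1, -3.2, 1.3]
finger_gap: 0.0595
```

```bash
python3 st.py
```

```text
19.7 [0.56208587 0.17737438 0.19912781] [-7.1017519  -3.24142926  1.31522904] [-0.5671363   1.00803528  0.19390524] 1.5118740037817706 -74.05383237357454
```

Emit:
{"method": "drive_tool", "body": {
  "deltas": [
    [0.7, -0.001, -0.0005, 0, 0, 0, -6],
    [0.7, -0.0015, -0.0005, 0, 0, 0, -12],
    [0.7, -0.002, -0.0005, 0, 0, 0, -18],
    [0.7, -0.002, -0.0005, 0, 0, 0, -24],
    [0.7, -0.002, -0.0005, -0.001, 0, 0, -30]
  ]
}}

```text
time_s: 20.12
tool_pos: [0.5609, 0.1776, 0.1986]
eef_rot: [0.087, 0.702, -0.702, -0.086]
wrist_force: [-3.1, -0.3, 0.9]
finger_gap: 0.0601
```

Emit:
{"method": "drive_tool", "body": {
  "deltas": [
    [0.7, 0, 0, 0, 0, 0, -6],
    [0.7, 0, 0, 0, 0, 0, -12],
    [0.7, 0, 0, 0, 0, 0, -18],
    [0.7, 0, 0, 0, 0, 0, -21]
  ]
}}

```text
time_s: 20.45
tool_pos: [0.5606, 0.178, 0.1983]
eef_rot: [0.213, 0.675, -0.674, -0.213]
wrist_force: [-4.1, 2.3, -0.5]
finger_gap: 0.0598
```

```bash
python3 st.py
```

```text
20.45 [0.56055564 0.17795528 0.19831559] [-4.1126398   2.33473647 -0.54986677] [0.08156141 0.60240632 0.27927276] 2.402742168283973 -125.06751648407572
```

Emit:
{"method": "drive_tool", "body": {
  "deltas": [
    [0.7, 0, 0, 0, 0, 0, 6],
    [0.7, 0, 0, 0.025, 0, 0, 10],
    [0.7, 0, 0, 0.06, 0, 0, 12],
    [0.7, 0, 0, 0.075, 0, 0, 18],
    [0.7, 0, 0, 0.075, 0, 0, 25]
  ]
}}

```text
time_s: 20.87
tool_pos: [0.5635, 0.1782, 0.2801]
eef_rot: [0.063, 0.706, -0.703, -0.055]
wrist_force: [0.4, -0.2, 0.4]
finger_gap: 0.06
```

Emit:
{"method": "drive_tool", "body": {
  "deltas": [
    [0.7, 0, 0, 0, 0, 0, 7],
    [0.7, 0, 0, 0, 0, 0, 14],
    [0.7, 0, 0, 0, 0, 0, 21],
    [0.7, 0, 0, 0, 0, 0, 28],
    [0.7, 0, 0, 0, 0, 0, 35]
  ]
}}

```text
time_s: 21.28
tool_pos: [0.5613, 0.1777, 0.2742]
eef_rot: [0.155, -0.69, 0.69, -0.158]
wrist_force: [-0.1, -0.4, -0.4]
finger_gap: 0.0598
```

Emit:
{"method": "drive_tool", "body": {
  "deltas": [
    [0.7, 0, 0, 0, 0, 0, 7],
    [0.7, 0, 0, 0, 0, 0, 14],
    [0.7, 0, 0, 0, 0, 0, 21],
    [0.7, 0, 0, 0, 0, 0, 28],
    [0.7, 0, 0, 0, 0, 0, 35]
  ]
}}

```text
time_s: 21.7
tool_pos: [0.5613, 0.1777, 0.2742]
eef_rot: [0.356, -0.61, 0.611, -0.358]
wrist_force: [0.9, 0.0, 0.5]
finger_gap: 0.0597
```

Emit:
{"method": "drive_tool", "body": {
  "deltas": [
    [0.7, 0, 0, 0, 0, 0, 7],
    [0.7, 0, 0, 0, 0, 0, 14],
    [0.7, 0, 0, 0, 0, 0, 21],
    [0.7, 0, 0, 0, 0, 0, 28],
    [0.7, 0, 0, 0, 0, 0, 35]
  ]
}}

```text
time_s: 22.12
tool_pos: [0.5613, 0.1777, 0.2742]
eef_rot: [-0.523, 0.474, -0.476, 0.525]
wrist_force: [-0.9, 0.3, 0.2]
finger_gap: 0.0597
```

Emit:
{"method": "drive_tool", "body": {
  "deltas": [
    [0.7, 0, 0, 0, 0, 0, 7],
    [0.7, 0, 0, 0, 0, 0, 14],
    [0.7, 0, 0, 0, 0, 0, 21],
    [0.7, 0, 0, 0, 0, 0, 28],
    [0.7, 0, 0, 0, 0, 0, 35]
  ]
}}

```text
time_s: 22.53
tool_pos: [0.5613, 0.1777, 0.2742]
eef_rot: [-0.642, 0.295, -0.296, 0.643]
wrist_force: [-0.3, 0.1, 0.8]
finger_gap: 0.0597
```

Emit:
{"method": "drive_tool", "body": {
  "deltas": [
    [0.7, 0, 0, 0, 0, 0, 7],
    [0.7, 0, 0, 0, 0, 0, 14],
    [0.7, 0, 0, 0, 0, 0, 21],
    [0.7, 0, 0, 0, 0, 0, 28],
    [0.7, 0, 0, 0, 0, 0, 33]
  ]
}}

```text
time_s: 22.95
tool_pos: [0.5613, 0.1777, 0.2742]
eef_rot: [-0.699, 0.1, -0.102, 0.7]
wrist_force: [0.2, -0.0, -0.4]
finger_gap: 0.0597
```

```bash
python3 st.py;python3 - <<'E'
from h import *
C=snap('scene','s14.png')
a=C['pixels'][...,::-1]
cv2.imwrite('pics/c19.png',cv2.resize(np.clip(a[180:260,320:400]*2.,0,255).astype(np.uint8),(560,560),interpolation=cv2.INTER_CUBIC))
E
```

```text
22.95 [0.56126939 0.17769351 0.2741893 ] [ 0.17806029 -0.04040577 -0.38983062] [ 0.05020496  0.00610398 -0.05370304] -1.0653347163074633 73.61919113218464
```

View pics/c19.png

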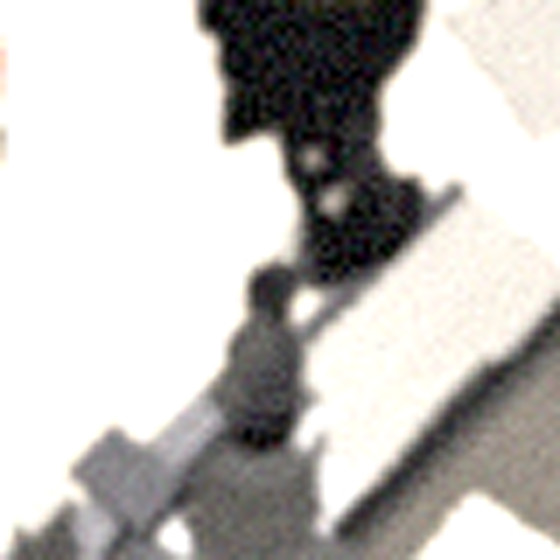

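Emit:
{"method": "drive_tool", "body": {
  "deltas": [
    [0.7, 0.001, 0.0005, -0.02, 0, 0, 0],
    [0.7, 0.001, 0.0005, -0.045, 0, 0, 0],
    [0.7, 0.001, 0.0005, -0.065, 0, 0, 0],
    [0.7, 0.001, 0.0005, -0.077, 0, 0, 0],
    [0.7, 0.001, 0.0005, -0.077, 0, 0, 0]
  ]
}}

```text
time_s: 23.42
tool_pos: [0.5602, 0.1777, 0.1923]
eef_rot: [0.7, -0.105, 0.102, -0.699]
wrist_force: [-0.3, 0.2, -0.3]
finger_gap: 0.0597
```

Emit:
{"method": "drive_tool", "body": {
  "deltas": [
    [0.7, 0, 0, 0, 0, 0, -5],
    [0.7, 0, 0, 0, 0, 0, -10],
    [0.7, 0, 0, 0, 0, 0, -15],
    [0.7, 0, 0, 0, 0, 0, -20],
    [0.7, 0, 0, 0, 0, 0, -25]
  ]
}}

```text
time_s: 23.83
tool_pos: [0.5621, 0.1787, 0.1969]
eef_rot: [-0.659, 0.253, -0.254, 0.661]
wrist_force: [-2.0, 2.5, -0.9]
finger_gap: 0.0599
```

```bash
python3 st.py
```

```text
23.8333 [0.5621224  0.17873297 0.19693175] [-1.98679172  2.51665658 -0.93728407] [0.19266171 0.28914922 0.27308617] -0.6170226745601919 47.97903055489207
```

Emit:
{"method": "drive_tool", "body": {
  "deltas": [
    [0.7, 0, 0, 0, 0, 0, -6],
    [0.7, 0, 0, 0, 0, 0, -12],
    [0.7, 0, 0, 0, 0, 0, -18],
    [0.7, 0, 0, 0, 0, 0, -24],
    [0.7, 0, 0, -0.001, 0, 0, -30]
  ]
}}

```text
time_s: 24.25
tool_pos: [0.5622, 0.1787, 0.196]
eef_rot: [-0.571, 0.416, -0.416, 0.573]
wrist_force: [-1.2, 1.7, 2.5]
finger_gap: 0.0598
```

Emit:
{"method": "drive_tool", "body": {
  "deltas": [
    [0.7, 0, 0, 0, 0, 0, -6],
    [0.7, 0, 0, 0, 0, 0, -12],
    [0.7, 0, 0, 0, 0, 0, -18],
    [0.7, 0, 0, 0, 0, 0, -24],
    [0.7, 0, 0, -0.001, 0, 0, -30]
  ]
}}

```text
time_s: 24.67
tool_pos: [0.5624, 0.1786, 0.1953]
eef_rot: [0.444, -0.549, 0.55, -0.446]
wrist_force: [-2.8, 1.1, 4.0]
finger_gap: 0.0598
```

Emit:
{"method": "drive_tool", "body": {
  "deltas": [
    [0.7, 0, 0, 0, 0, 0, -6],
    [0.7, 0, 0, 0, 0, 0, -12],
    [0.7, 0, 0, 0, 0, 0, -18],
    [0.7, 0, 0, 0, 0, 0, -24],
    [0.7, 0, 0, -0.001, 0, 0, -30]
  ]
}}

```text
time_s: 25.08
tool_pos: [0.5624, 0.1784, 0.1942]
eef_rot: [0.286, -0.646, 0.646, -0.288]
wrist_force: [-2.3, -0.1, 2.1]
finger_gap: 0.0598
```

```bash
python3 st.py
```

```text
25.0833 [0.56236884 0.17836261 0.19424392] [-2.3247498  -0.06584467  2.12549851] [-0.11639819  0.33859251  0.26878709] 0.9545412134474335 -42.072394593666424
```

Emit:
{"method": "drive_tool", "body": {
  "deltas": [
    [0.7, -0.0005, 0, 0, 0, 0, -6],
    [0.7, -0.0005, 0, 0, 0, 0, -12],
    [0.7, -0.0005, 0, 0, 0, 0, -18],
    [0.7, -0.0005, 0, 0, 0, 0, -24],
    [0.7, -0.0005, 0, -0.001, 0, 0, -30]
  ]
}}

```text
time_s: 25.5
tool_pos: [0.562, 0.1782, 0.1933]
eef_rot: [0.109, -0.698, 0.699, -0.111]
wrist_force: [-2.1, -0.0, 2.1]
finger_gap: 0.0598
```

Emit:
{"method": "drive_tool", "body": {
  "deltas": [
    [0.7, -0.0005, 0, 0, 0, 0, -6],
    [0.7, -0.0005, 0, 0, 0, 0, -12],
    [0.7, -0.0005, 0, 0, 0, 0, -18],
    [0.7, -0.0005, 0, 0, 0, 0, -24],
    [0.7, -0.0005, 0, -0.001, 0, 0, -30]
  ]
}}

```text
time_s: 25.92
tool_pos: [0.5616, 0.1783, 0.1924]
eef_rot: [0.075, 0.704, -0.703, -0.073]
wrist_force: [-1.7, -0.8, 2.9]
finger_gap: 0.0597
```

Emit:
{"method": "drive_tool", "body": {
  "deltas": [
    [0.7, 0, 0, 0, 0, 0, -4],
    [0.7, 0, 0, 0, 0, 0, -6]
  ]
}}

```text
time_s: 26.08
tool_pos: [0.5615, 0.1783, 0.1923]
eef_rot: [0.112, 0.699, -0.698, -0.11]
wrist_force: [-0.3, -0.7, 1.1]
finger_gap: 0.0598
```

```bash
python3 st.py
```

```text
26.0833 [0.56147975 0.17832799 0.19231093] [-0.31489548 -0.74831985  1.05234802] [-0.10090478  0.25512053  0.21283528] 2.105921664535401 -108.0255036979631
```

Rotation is now about 360°. I back off, lift, retreat and look.

Emit:
{"method": "drive_tool", "body": {
  "deltas": [
    [0.7, 0, 0, 0, 0, 0, 6],
    [0.7, 0, 0, 0.025, 0, 0, 10],
    [0.7, 0, 0, 0.06, 0, 0, 12],
    [0.7, -0.01, 0, 0.1, 0, 0, 12],
    [0.7, -0.03, -0.02, 0.13, 0, 0, 12]
  ]
}}

```text
time_s: 26.5
tool_pos: [0.5316, 0.1601, 0.3247]
eef_rot: [0.037, 0.707, -0.705, -0.033]
wrist_force: [1.5, 0.1, 0.9]
finger_gap: 0.0599
```

Emit:
{"method": "drive_tool", "body": {
  "deltas": [
    [0.7, -0.02, -0.03, 0, 0, 0, 0],
    [0.7, -0.04, -0.06, 0, 0, 0, 0],
    [0.7, -0.06, -0.09, 0, 0, 0, 0],
    [0.7, -0.08, -0.12, 0, 0, 0, 0],
    [0.7, -0.1, -0.15, 0, 0, 0, 0]
  ]
}}

```text
time_s: 26.92
tool_pos: [0.4298, 0.007, 0.3221]
eef_rot: [-0.037, -0.706, 0.706, 0.034]
wrist_force: [-0.3, -0.7, 0.5]
finger_gap: 0.0594
```

Emit:
{"method": "drive_tool", "body": {
  "deltas": [
    [0.7, -0.01, -0.03, 0, 0, 0, 0],
    [0.7, -0.02, -0.06, 0, 0, 0, 0],
    [0.7, -0.03, -0.09, 0, 0, 0, 0],
    [0.7, -0.03, -0.12, 0, 0, 0, 0],
    [0.7, -0.03, -0.15, 0, 0, 0, 0]
  ]
}}

```text
time_s: 27.33
tool_pos: [0.4003, -0.1437, 0.3226]
eef_rot: [-0.037, -0.706, 0.707, 0.034]
wrist_force: [1.1, -0.2, 0.4]
finger_gap: 0.0595
```

```bash
python3 st.py;python3 - <<'E'
from h import *
C=snap('scene','s15.png');D=snap('top','t15.png')
a=C['pixels'][...,::-1];b=D['pixels'][...,::-1]
def up(im,x0,y0,x1,y1,w,h):
    return cv2.resize(np.clip(im[y0:y1,x0:x1]*1.5,0,255).astype(np.uint8),(w,h),interpolation=cv2.INTER_CUBIC)
cv2.imwrite('pics/c20.png',np.hstack([up(b,240,145,290,220,400,600),up(a,310,200,370,290,400,600)]))
E
```

```text
27.3333 [ 0.40028912 -0.14365448  0.32257483] [ 1.06387189 -0.24229281  0.391626  ] [ 0.02650771 -0.02769485 -0.02232328] 1.2070544625304218 -95.81744032430237
```

View pics/c20.png

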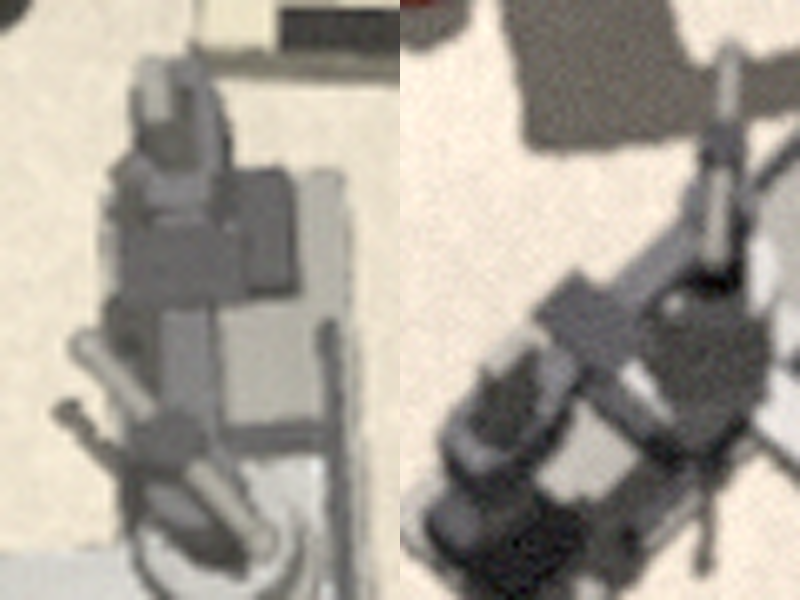

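View pics/t15.png

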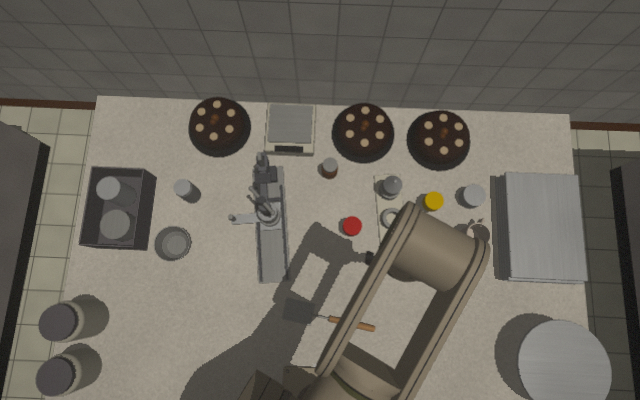

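View pics/s15.png

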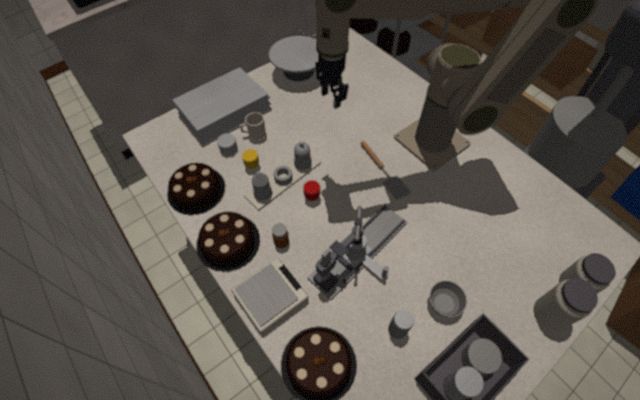

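```bash
python3 - <<'E'
from h import *
a=load('s15.png');b=load('t15.png')
P,e=tri(a,(358,221.8),b,(261,199.2)); print('hub',P,e)
e1=onz(b,240+260/8-.44,145+545/8-.44,.222);e2=onz(b,240+85/8-.44,145+342/8-.44,.222);d=e2-e1;print('bar angle',np.degrees(np.arctan2(d[1],d[0])),np.linalg.norm(d))
P=np.array([.5425,.291,.074]);print('post exp',proj(a,P),proj(b,P))
L=np.array([.5572,.178,.101]);print('lid exp',proj(a,L),proj(b,L))
def up(im,x0,y0,x1,y1,k):
    return cv2.resize(np.clip(im[y0:y1,x0:x1]*1.7,0,255).astype(np.uint8),None,fx=k,fy=k,interpolation=cv2.INTER_CUBIC)
cv2.imwrite('pics/c21.png',np.hstack([up(b['pixels'][...,::-1],225,180,295,250,5.714),up(a['pixels'][...,::-1],330,215,400,285,5.714)]))
E
```

```text
hub [0.56443407 0.17953922 0.21980611] 0.000996693757711139
bar angle 43.658509659922245 0.09227789100280229
post exp [384.72052126 268.54989698] [230.19097403 215.00657327]
lid exp [356.19977885 240.05113163] [266.6860733  210.22406974]
```

View pics/c21.png

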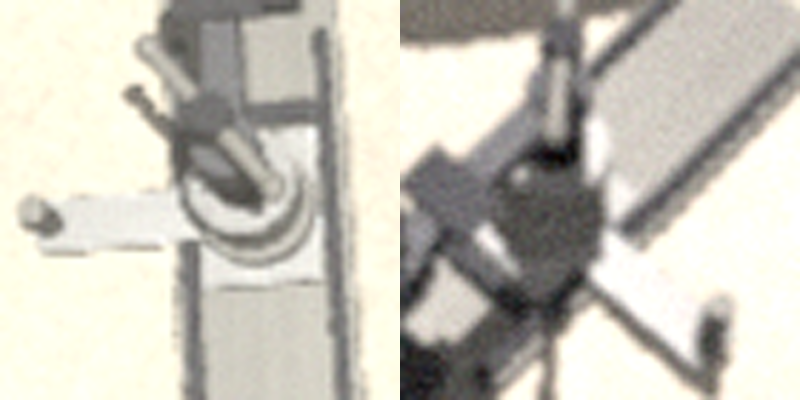

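```bash
python3 - <<'E'
from h import *
a=load('s15.png');b=load('t15.png')
P,e=tri(a,(385.2,268),b,(231,216.7)); print('post',P,e, onz(a,385.2,268,.074),onz(b,231,216.7,.074))
b0=load('t8.png');a0=load('s8.png')
def up(im,x0,y0,x1,y1,k):
    return cv2.resize(np.clip(im[y0:y1,x0:x1]*1.7,0,255).astype(np.uint8),None,fx=k,fy=k,interpolation=cv2.INTER_CUBIC)
cv2.imwrite('pics/c22.png',np.hstack([up(b['pixels'][...,::-1],245,190,290,240,8.8),up(b0['pixels'][...,::-1],245,190,290,240,8.8)]))
E
```

```text
post [0.53820487 0.28935227 0.0687921 ] 0.00023966162527215605 [0.54021718 0.29061635 0.074     ] [0.53742712 0.28808856 0.074     ]
```

View pics/c22.png

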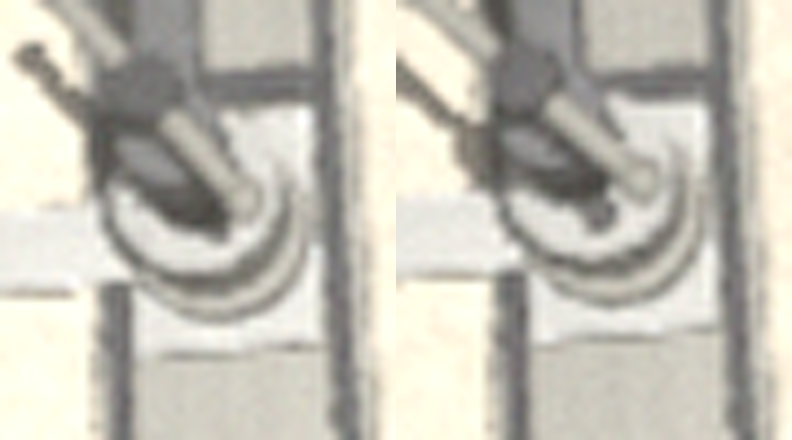

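The sled's rear edge is 14 crop px lower than when it was at the stop, about 1.6 px or 4–5 mm. I'll find out when it crept back.

```bash
python3 - <<'E'
from h import *
for f in ('t8','t12','t15'):
    g=cv2.cvtColor(load(f+'.png')['pixels'],cv2.COLOR_RGB2GRAY).astype(float)
    # sled rear edge profile along columns 262..278, follow line slope
    print(f,[int(v) for v in g[220:236,264:276].mean(1)], [int(v) for v in g[196:206,272:279].mean(1)])
for f in ('s8','s12','s15'):
    g=cv2.cvtColor(load(f+'.png')['pixels'],cv2.COLOR_RGB2GRAY).astype(float)
    print(f,[int(v) for v in g[262:276,384:387].mean(1)])
E
```

```text
t8 [81, 99, 108, 99, 110, 135, 138, 128, 102, 117, 118, 118, 118, 118, 118, 118] [110, 91, 70, 69, 69, 98, 134, 133, 134, 132]
t12 [89, 81, 97, 109, 101, 108, 135, 139, 130, 105, 118, 119, 119, 119, 120, 119] [112, 93, 70, 69, 64, 73, 112, 136, 136, 134]
t15 [99, 76, 83, 102, 108, 101, 119, 140, 139, 126, 107, 121, 121, 121, 121, 121] [114, 94, 70, 71, 66, 76, 110, 130, 136, 135]
s8 [159, 159, 159, 154, 153, 141, 128, 122, 120, 107, 83, 76, 84, 90]
s12 [11, 6, 10, 17, 19, 20, 24, 24, 21, 7, 7, 10, 34, 48]
s15 [159, 159, 159, 149, 137, 123, 120, 111, 86, 59, 51, 56, 57, 58]
```

```bash
python3 - <<'E'
from h import *
b=load('t15.png');a=load('s15.png')
for v in (228.13,229.16,230.08): print(onz(b,270,v,.02)[:2])
# front edge
P=np.array([.5382,.2893,.07]);u=np.array([.992,.127,0])
print('scene px per 5mm', proj(a,P+.005*u)-proj(a,P))
# subpixel shift of sled patches t8->t15, t12->t15
def sh(f,g,x0,y0,x1,y1):
    A=cv2.cvtColor(load(f)['pixels'],cv2.COLOR_RGB2GRAY).astype(np.float32)[y0:y1,x0:x1];B=cv2.cvtColor(load(g)['pixels'],cv2.COLOR_RGB2GRAY).astype(np.float32)[y0:y1,x0:x1]
    return cv2.phaseCorrelate(A,B,cv2.createHanningWindow(A.shape[::-1],cv2.CV_32F))
print(sh('t8.png','t15.png',256,212,284,236),sh('t12.png','t15.png',256,212,284,236),sh('t8.png','t12.png',256,212,284,236))
print('bg',sh('t8.png','t15.png',225,125,260,160))
E
```

```text
[0.51546234 0.17459969]
[0.51221077 0.17437252]
[0.50930942 0.17416979]
scene px per 5mm [-1.084989    1.14141106]
((0.14795207133215094, 1.0272963379128068), 0.8670208497179879) ((0.10263223484435358, 0.48603595936026345), 1.0062759869628481) ((0.1539298469658572, 0.42731460305497215), 1.060456900133027)
bg ((0.007765845286883177, 0.0914628850172221), 0.9991532262460685)
```

The sled crept back about 5 mm, dragged by the tilting pad. The mould looks upright relative to the ring. I'll push the post again, gently and watching the force, to bring it home.

Emit:
{"method": "drive_tool", "body": {
  "deltas": [
    [0, 0, 0.04, 0, 0, 0, 3],
    [0, 0, 0.08, 0, 0, 0, 6],
    [0, 0, 0.12, 0, 0, 0, 9],
    [0, 0, 0.16, 0, 0, 0, 13.1],
    [0, 0, 0.2, 0, 0, 0, 13.1]
  ]
}}

```text
time_s: 27.85
tool_pos: [0.4002, 0.0602, 0.3218]
eef_rot: [-0.045, 0.706, -0.706, 0.048]
wrist_force: [1.2, 0.4, 0.3]
finger_gap: 0.0001
```

Emit:
{"method": "drive_tool", "body": {
  "deltas": [
    [0, 0.005, 0.04, 0, 0, 0, 0],
    [0, 0.015, 0.08, 0, 0, 0, 0],
    [0, 0.025, 0.12, 0, 0, 0, 0],
    [0, 0.04, 0.16, 0, 0, 0, 0],
    [0, 0.055, 0.195, 0, 0, 0, 0]
  ]
}}

```text
time_s: 28.27
tool_pos: [0.4553, 0.2566, 0.322]
eef_rot: [-0.045, 0.706, -0.705, 0.047]
wrist_force: [1.1, -0.7, 0.9]
finger_gap: 0.0
```

Emit:
{"method": "drive_tool", "body": {
  "deltas": [
    [0, 0.015, 0.02, 0, 0, 0, 0],
    [0, 0.025, 0.028, -0.03, 0, 0, 0],
    [0, 0.025, 0.028, -0.07, 0, 0, 0],
    [0, 0.025, 0.028, -0.11, 0, 0, 0],
    [0, 0.025, 0.028, -0.15, 0, 0, 0]
  ]
}}

```text
time_s: 28.68
tool_pos: [0.481, 0.2825, 0.1702]
eef_rot: [-0.044, 0.706, -0.705, 0.047]
wrist_force: [-0.1, -0.5, -0.8]
finger_gap: -0.0002
```

```bash
python3 st.py
```

```text
28.6833 [0.48103799 0.28253813 0.17022353] [-0.09762197 -0.45250781 -0.76910661] [ 0.00982104 -0.03625125 -0.00362806] 1.8811981767991477 -82.63208470745626
```

Emit:
{"method": "drive_tool", "body": {
  "deltas": [
    [0, 0, 0, -0.035, 0, 0, 0],
    [0, 0, 0, -0.075, 0, 0, 0],
    [0, 0, 0, -0.11, 0, 0, 0],
    [0, 0, 0, -0.123, 0, 0, 0],
    [0, 0, 0, -0.123, 0, 0, 0]
  ]
}}

```text
time_s: 29.1
tool_pos: [0.478, 0.2805, 0.0438]
eef_rot: [0.047, -0.705, 0.706, -0.043]
wrist_force: [-0.7, -0.4, -0.6]
finger_gap: 0.0001
```

Emit:
{"method": "drive_tool", "body": {
  "deltas": [
    [0, 0.01, 0.001, 0, 0, 0, 0],
    [0, 0.02, 0.0025, -0.002, 0, 0, 0],
    [0, 0.03, 0.004, -0.002, 0, 0, 0],
    [0, 0.034, 0.0045, -0.002, 0, 0, 0]
  ]
}}

```text
time_s: 29.43
tool_pos: [0.518, 0.2871, 0.0488]
eef_rot: [-0.043, 0.706, -0.705, 0.047]
wrist_force: [-0.1, 0.2, 0.7]
finger_gap: -0.0002
```

```bash
python3 st.py
```

```text
29.4333 [0.51796818 0.28709391 0.04884396] [-0.12261182  0.22731675  0.69440784] [ 0.01446501 -0.0195865  -0.0503919 ] 1.8621466117756833 -82.65349816427462
```

Emit:
{"method": "drive_tool", "body": {
  "deltas": [
    [0, 0.001, 0, -0.002, 0, 0, 0],
    [0, 0.002, 0, -0.002, 0, 0, 0],
    [0, 0.003, 0.0004, -0.002, 0, 0, 0]
  ]
}}

```text
time_s: 29.68
tool_pos: [0.5176, 0.2862, 0.0434]
eef_rot: [-0.045, 0.706, -0.706, 0.046]
wrist_force: [-0.6, -0.2, -0.1]
finger_gap: -0.0001
```

Emit:
{"method": "drive_tool", "body": {
  "deltas": [
    [0, 0.001, 0, 0, 0, 0, 0],
    [0, 0.002, 0.0003, 0, 0, 0, 0]
  ]
}}

```text
time_s: 29.85
tool_pos: [0.5192, 0.2863, 0.0426]
eef_rot: [0.046, -0.706, 0.706, -0.045]
wrist_force: [0.5, -0.0, -0.5]
finger_gap: -0.0
```

Emit:
{"method": "drive_tool", "body": {
  "deltas": [
    [0, 0.001, 0, 0, 0, 0, 0],
    [0, 0.001, 0, 0, 0, 0, 0]
  ]
}}

```text
time_s: 30.02
tool_pos: [0.5193, 0.2863, 0.0424]
eef_rot: [0.046, -0.706, 0.706, -0.045]
wrist_force: [-4.9, 0.8, 5.0]
finger_gap: -0.0002
```

Emit:
{"method": "drive_tool", "body": {
  "deltas": [
    [0, 0.001, 0.0001, 0, 0, 0, 0],
    [0, 0.002, 0.0002, 0, 0, 0, 0],
    [0, 0.002, 0.0002, 0, 0, 0, 0]
  ]
}}

```text
time_s: 30.27
tool_pos: [0.52, 0.2864, 0.0423]
eef_rot: [0.047, -0.705, 0.706, -0.044]
wrist_force: [-12.5, -0.5, 10.4]
finger_gap: 0.0001
```

Emit:
{"method": "drive_tool", "body": {
  "deltas": [
    [0, 0.001, 0.0001, 0, 0, 0, 0],
    [0, 0.001, 0.0001, 0, 0, 0, 0]
  ]
}}

```text
time_s: 30.43
tool_pos: [0.5205, 0.2865, 0.0423]
eef_rot: [0.048, -0.705, 0.706, -0.044]
wrist_force: [-14.6, -2.3, 11.9]
finger_gap: 0.0001
```

Emit:
{"method": "drive_tool", "body": {
  "deltas": [
    [0, 0.001, 0.0001, 0, 0, 0, 0],
    [0, 0.002, 0.0002, 0, 0, 0, 0],
    [0, 0.002, 0.0002, 0, 0, 0, 0]
  ]
}}

```text
time_s: 30.68
tool_pos: [0.5214, 0.2866, 0.0422]
eef_rot: [0.049, -0.705, 0.706, -0.043]
wrist_force: [-21.3, -3.6, 16.8]
finger_gap: -0.0001
```

```bash
python3 st.py;python3 - <<'E'
from h import *
C=snap('scene','s16.png');D=snap('top','t16.png')
b=D['pixels'][...,::-1];b0=load('t15.png')['pixels'][...,::-1]
def up(im,x0,y0,x1,y1,k):
    return cv2.resize(np.clip(im[y0:y1,x0:x1]*1.7,0,255).astype(np.uint8),None,fx=k,fy=k,interpolation=cv2.INTER_CUBIC)
cv2.imwrite('pics/c23.png',np.hstack([up(b0,245,190,290,240,8.8),up(b,245,190,290,240,8.8)]))
g=cv2.cvtColor(D['pixels'],cv2.COLOR_RGB2GRAY).astype(float)
print([int(v) for v in g[220:236,264:276].mean(1)], [int(v) for v in g[196:206,272:279].mean(1)])
E
```

```text
30.6833 [0.52142646 0.28660286 0.04221829] [-21.28941339  -3.58580978  16.8347391 ] [-0.3710023   2.98969905  0.07504191] 1.8560624383926059 -82.58746280188471
[94, 78, 88, 103, 100, 105, 132, 137, 128, 105, 116, 118, 118, 117, 118, 118] [111, 90, 69, 69, 65, 71, 109, 136, 134, 132]
```

View pics/c23.png

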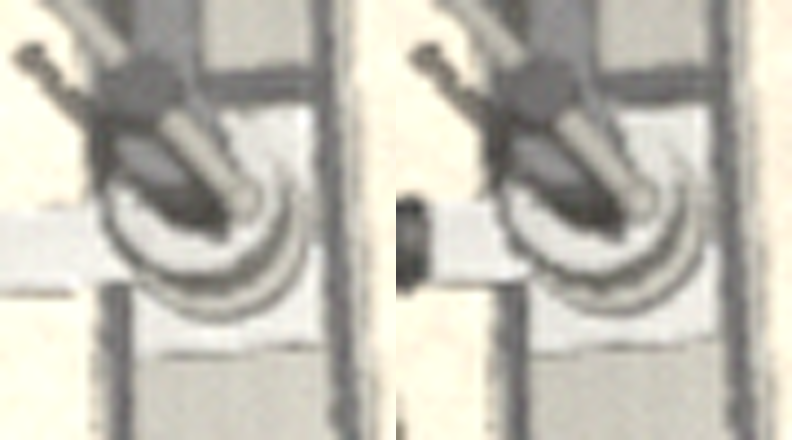

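```bash
python3 - <<'E'
from h import *
np.set_printoptions(linewidth=200)
for f in ('t5','t8','t12','t15','t16'):
    g=cv2.cvtColor(load(f+'.png')['pixels'],cv2.COLOR_RGB2GRAY).astype(float)
    if f=='t5': continue
    print(f,'lid/ring rows212..228 col266-270',g[212:230,266:271].mean(1).astype(int),' row 211 cols 252..264',g[210:214,253:264].mean(0).astype(int))
E
```

```text
t8 lid/ring rows212..228 col266-270 [ 80  79  83  91 114 132 119  87  67  88 115 102  95 132 137 125  99 118]  row 211 cols 252..264 [122 110  99  77  77 100 105  96  85  73  64]
t12 lid/ring rows212..228 col266-270 [ 50  44  44  80 124 134 135 127  98  70  88 115 103  93 131 139 125 101]  row 211 cols 252..264 [143 124 104  76  85 104 105  86  73  66  58]
t15 lid/ring rows212..228 col266-270 [ 59  52  48  53  81 116 134 133 112  70  68  88 115 100 106 140 142 130]  row 211 cols 252..264 [145 125 103  77  87 105 106  87  72  66  61]
t16 lid/ring rows212..228 col266-270 [ 56  49  44  50  79 115 133 128 104  68  75 100 103  93 130 137 125 102]  row 211 cols 252..264 [142 122 101  75  84 102 103  84  70  63  57]
```

Emit:
{"method": "drive_tool", "body": {
  "deltas": [
    [0, -0.01, -0.001, 0, 0, 0, 0],
    [0, -0.025, -0.003, 0, 0, 0, 0],
    [0, -0.045, -0.005, 0.005, 0, 0, 0],
    [0, -0.055, 0.01, 0.03, 0, 0, 0],
    [0, -0.055, 0.03, 0.06, 0, 0, 0]
  ]
}}

```text
time_s: 31.2
tool_pos: [0.4659, 0.3145, 0.0993]
eef_rot: [0.048, -0.704, 0.707, -0.042]
wrist_force: [0.0, 1.1, -0.7]
finger_gap: -0.0005
```

Emit:
{"method": "drive_tool", "body": {
  "deltas": [
    [0, 0, 0, 0.04, 0, 0, 0],
    [0, 0, 0, 0.08, 0, 0, 0],
    [0, 0, 0, 0.12, 0, 0, 0],
    [0, -0.03, 0, 0.15, 0, 0, 0],
    [0, -0.06, 0, 0.15, 0, 0, 0]
  ]
}}

```text
time_s: 31.62
tool_pos: [0.4132, 0.3182, 0.2605]
eef_rot: [-0.041, 0.708, -0.704, 0.049]
wrist_force: [0.8, -0.1, 1.2]
finger_gap: -0.0001
```

```bash
python3 st.py;python3 - <<'E'
from h import *
np.set_printoptions(linewidth=200)
C=snap('scene','s17.png');D=snap('top','t17.png')
b=D['pixels'][...,::-1];a=C['pixels'][...,::-1]
def up(im,x0,y0,x1,y1,k):
    return cv2.resize(np.clip(im[y0:y1,x0:x1]*1.7,0,255).astype(np.uint8),None,fx=k,fy=k,interpolation=cv2.INTER_CUBIC)
cv2.imwrite('pics/c24.png',np.hstack([up(b,245,190,290,240,8.8),up(a,335,220,380,270,8.8)]))
g=cv2.cvtColor(D['pixels'],cv2.COLOR_RGB2GRAY).astype(float)
print([int(v) for v in g[220:236,264:276].mean(1)], [int(v) for v in g[196:206,272:279].mean(1)],g[212:230,266:271].mean(1).astype(int))
E
```

```text
31.6167 [0.41324066 0.31823836 0.26054283] [ 0.75597617 -0.08663759  1.19550914] [ 0.03687261 -0.00157852 -0.06926901] 2.0016320265539456 -82.71235251775659
[98, 76, 81, 100, 107, 99, 116, 137, 138, 126, 103, 118, 117, 118, 119, 118] [112, 92, 70, 69, 64, 75, 108, 124, 133, 132] [ 57  50  47  52  78 114 132 129 110  71  67  88 114 100 103 137 140 127]
```

View pics/c24.png

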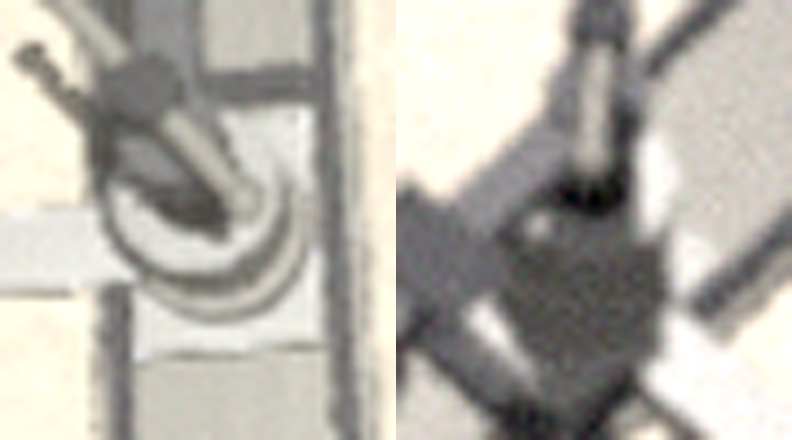

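```bash
python3 - <<'E'
from h import *
A=load('t0.png')['pixels'].astype(int);B=load('t17.png')['pixels'].astype(int)
d=(np.abs(A-B).max(2)>30).astype(np.uint8)*255
n,l,s,c=cv2.connectedComponentsWithStats(cv2.morphologyEx(d,cv2.MORPH_OPEN,np.ones((2,2))))
print([tuple(x) for x in s[1:] if x[4]>6])
def up(im,x0,y0,x1,y1,k):
    return cv2.resize(np.clip(im[y0:y1,x0:x1]*1.5,0,255).astype(np.uint8),None,fx=k,fy=k,interpolation=cv2.INTER_CUBIC)
cv2.imwrite('pics/c25.png',up(B[...,::-1],150,140,500,290,2.2))
E
```

```text
[(np.int32(252), np.int32(148), np.int32(13), np.int32(28), np.int32(117)), (np.int32(250), np.int32(180), np.int32(6), np.int32(6), np.int32(19)), (np.int32(245), np.int32(186), np.int32(4), np.int32(6), np.int32(21)), (np.int32(82), np.int32(194), np.int32(429), np.int32(206), np.int32(30428)), (np.int32(243), np.int32(196), np.int32(13), np.int32(16), np.int32(87)), (np.int32(376), np.int32(209), np.int32(11), np.int32(14), np.int32(62)), (np.int32(258), np.int32(212), np.int32(6), np.int32(5), np.int32(19)), (np.int32(265), np.int32(213), np.int32(7), np.int32(6), np.int32(22)), (np.int32(384), np.int32(212), np.int32(12), np.int32(16), np.int32(87)), (np.int32(392), np.int32(212), np.int32(10), np.int32(13), np.int32(59)), (np.int32(229), np.int32(216), np.int32(9), np.int32(7), np.int32(44)), (np.int32(266), np.int32(216), np.int32(13), np.int32(8), np.int32(33)), (np.int32(257), np.int32(218), np.int32(3), np.int32(5), np.int32(13)), (np.int32(165), np.int32(229), np.int32(7), np.int32(7), np.int32(31)), (np.int32(258), np.int32(249), np.int32(4), np.int32(9), np.int32(34)), (np.int32(231), np.int32(251), np.int32(8), np.int32(7), np.int32(44)), (np.int32(166), np.int32(252), np.int32(3), np.int32(3), np.int32(9)), (np.int32(180), np.int32(255), np.int32(3), np.int32(4), np.int32(10)), (np.int32(525), np.int32(328), np.int32(14), np.int32(13), np.int32(88)), (np.int32(527), np.int32(344), np.int32(113), np.int32(56), np.int32(3893)), (np.int32(477), np.int32(393), np.int32(50), np.int32(7), np.int32(212)), (np.int32(322), np.int32(395), np.int32(20), np.int32(5), np.int32(54))]
```

View pics/c25.png

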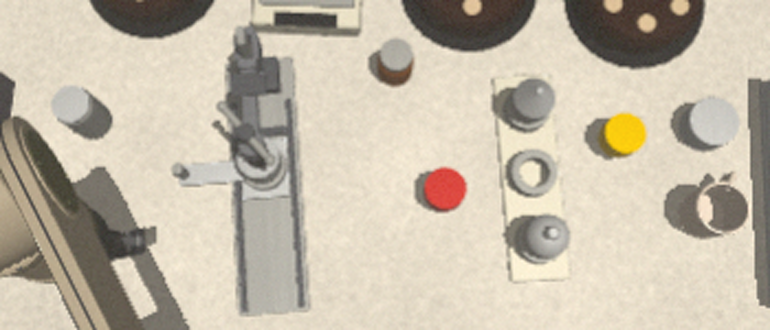

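```bash
python3 -c "
from workcell import *
print(close_job())"
```

```text
the job is handed in; nothing more can be done
None
```

I handed the job in at about 32 s. The mould is clamped and tight, but the sled ended about 5 mm short of its stop.

- **Mould and sled:** I took the flat-lidded mould (middle ring) from the rack and seated it in the sled's ring. I pushed the sled by its post until the wrist read about 30 N at the stop.
- **Jaw:** I slid it down by the thumb plate until it bound. The plate came down about 41 mm and the hub only about 35 mm. It stayed tilted after I let go. The push peaked at about 41 N, more than the 10–15 N given.
- **T-handle:** I turned it clockwise in two strokes. The bar's angle in the pictures gives about 370° in all, and the hub sank about 7 mm.

**Last checks:**
- **In order:** The mould looks upright in the ring. The handle had not turned back after the fork left it. The cone and knob moulds, jar, shaker, cup, red and yellow moulds are where they were. The arm hid the bowl in the last picture, but it was in place in the one before. The robot was clear of everything.
- **Failed:** The tilting pad dragged the sled and mould back, so the sled is not fully home. I pushed the post again with about 21 N; it gave about 2–3 mm and sprang back on release. I stopped there because pushing harder would have started to tilt the mould.
- **Not checked directly:** I could not see how far the pad is pressed in. I inferred that it is firm from the handle's turn and the hub's drop.

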